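# Set the tablet stand to 65 degrees and load the reel diagram

### The job

Get the reel diagram up for the next job: raise the back of the folding tablet stand until it leans at 65 degrees to the bench top, let go, and wait two seconds to see that its friction hinge holds. Then lift the tablet out of its charging dock and stand it on the stand's ledge, the same end up, screen outwards and about centred: lean it to the slope of the back frame and set it down on the ledge in the hand, do not drop it or let it fall back, and keep the stand at 65 degrees. Leave the other things on the bench where they are.

Things in the scene. Friction and masses are not known exactly. Their poses are not given: they have to be found in the camera images.
- stand: Base of the tablet stand: dark steel plate 170 (x) by 150 (y) by 8 mm, weighted and stuck to the bench so that it does not move. Origin: centre of its underside. Its +x points to the side the stand faces (the reader's side, away from the robot give or take 26 degrees), where the hinge is; the back frame folds down over the base towards -x. z is up.
- stand_panel (a joint): Angle (rad) between the stand's back frame and the bench: 0 folded flat on the base, growing as the free end (rail) is lifted, 1.134 = 65 degrees, stop at 1.75. The friction hinge stays where it is left; turning it either way takes about 1.1 N m, about 8 N at the rail, plus or minus 2 N for the frame's weight (280 g).
- stand_hinge (a point): Point on the hinge axis, mid-width, 65 mm from the base's origin along the base's +x and 20 mm above the bench; axes as stand, the hinge axis is y. From it rise two aluminium tubes, 10 mm thick, 112 mm apart, joined by the top rail; a blue sheet between them ends 85 mm from the hinge, leaving an open window 50 by 100 mm below the rail.
- stand_rail (a point): Middle of the top rail of the back frame: a round aluminium bar, 10 mm diameter, 112 mm long, parallel to the hinge axis and 140 mm from it, with room for fingers on both sides, so it can be pinched from above at any angle. Axes of the frame: -x from the hinge to the rail, y along the rail, z out of the frame's front face.
- stand_ledge (a point): Inner corner of the ledge that carries the tablet, mid-width: 20 mm up the frame from the hinge axis, in the plane of the frame's front (5 mm in front of the tubes' centre lines). Axes as stand_rail. The ledge is 124 mm wide and square to the frame, 18 mm deep up to a lip 4 mm thick and 10 mm high.
- tablet: Tablet in a black bumper case, 200 mm tall (its z), 124 mm wide (y) and 10 mm thick (x), about 320 g, standing on its short end in the dock. Origin: centre of its bottom end. +x points out of the screen, +z to its top end. Standing on the ledge it reaches 80 mm past the rail.
- tablet_screen (a point): Centre of the screen face of the tablet, 100 mm above its bottom end and 5 mm in front of its mid-plane; axes as tablet.
- dock: White charging dock, 69 (x) by 160 (y) by 48 mm high, fixed to the bench, with an upright slot 13 mm wide (x) and 132 mm long (y), open at the top; slot floor 10 mm above the bench, so it is 38 mm deep. Origin: centre of its underside. Axes as the tablet's in it: +x is the way the screen looks.
- vise: Cast iron bench vise, bolted down, with a white spinning reel in its jaws: about 200 mm long, 250 mm high in all. Origin: centre of its foot. Leave alone.
- puller: Two-jaw steel gear puller lying flat, 180 mm by 105 mm, 20 mm high. Origin: underside, on the screw. Loose, leave alone.
- bushing: Brass bushing block 60 by 90 by 30 mm. Origin: centre of underside. Loose, leave alone.
- dish: Amber plastic parts dish, 110 mm across, 28 mm high. Origin: centre of underside. Loose, leave alone.
- dial: Pewter drag dial with a bar grip, 67 mm across, 31 mm high. Origin: centre of underside. Loose, leave alone.
- spool: Aluminium spare spool standing on end, 60 mm across, 42 mm high. Origin: centre of underside. Loose, leave alone.
- screwdriver: Screwdriver lying on the bench, 190 mm long. Origin: centre of its underside. Loose, leave alone.
Things that resemble listed ones, but are neither listed nor needed, are in the scene too. Leave any pink or turquoise look-alike of the stand alone.

How it is judged:
On the way, in this order (a step that is already met when the one before it is completed fails the run):
1. stand let go at 65 degrees (within 5) and holding by itself for a second, the tablet still in its dock (value of joint stand_panel between 1.047 and 1.222 rad and velocity of joint stand_panel between -0.03 and 0.03 rad/s and contact force between the fingers and stand below 0.05 N and distance of tablet from where it was at the start of the episode below 0.02 m), for 1 s.
2. tablet, still held, set down on the ledge (bottom end within 8 mm of it, behind the lip), screen outwards, leaning like the back frame within 12 degrees (x of tablet in the frame of stand_ledge between -0.008 and 0.006 m and y of tablet in the frame of stand_ledge between -0.025 and 0.025 m and z of tablet in the frame of stand_ledge between -0.002 and 0.018 m and z of tablet_screen in the frame of stand_ledge above 0.006 m and angle between the z axis of tablet and the x axis of stand_ledge, either way round below 0.21 rad and contact force between the fingers and tablet above 1 N), for 0.1 s.
3. let go: tablet leaning against the back frame by itself, the stand still at 65 degrees (value of joint stand_panel between 1.047 and 1.222 rad and x of tablet in the frame of stand_ledge between -0.008 and 0.006 m and y of tablet in the frame of stand_ledge between -0.025 and 0.025 m and z of tablet in the frame of stand_ledge between -0.002 and 0.017 m and z of tablet_screen in the frame of stand_ledge above 0.006 m and angle between the z axis of tablet and the x axis of stand_ledge, either way round below 0.14 rad and angle between the x axis of tablet and the z axis of stand_ledge, either way round below 0.14 rad and contact force between the fingers and tablet below 0.05 N), for 0.2 s.
At the end, for the whole second after the job is handed in: The stand's back is at 65 degrees to the bench, within 5 degrees, and still; the tablet rests, released, on the ledge: bottom end down on it (within 8 mm) and behind the lip, same end up as in the dock, screen outwards, within 25 mm of centred and lying against the back frame within 8 degrees (value of joint stand_panel between 1.047 and 1.222 rad and velocity of joint stand_panel between -0.03 and 0.03 rad/s and x of tablet in the frame of stand_ledge between -0.008 and 0.006 m and y of tablet in the frame of stand_ledge between -0.025 and 0.025 m and z of tablet in the frame of stand_ledge between -0.002 and 0.017 m and z of tablet_screen in the frame of stand_ledge above 0.006 m and angle between the z axis of tablet and the x axis of stand_ledge, either way round below 0.14 rad and angle between the x axis of tablet and the z axis of stand_ledge, either way round below 0.14 rad and linear speed of tablet below 0.03 m/s); the robot touches nothing.
It fails at once if one of the loose things lying about is moved more than 25 mm (distance of any of puller, bushing, dish, dial, spool, screwdriver from where it was at the start of the episode above 0.025 m).
It also fails if it takes over 72 s, if anything falls off the work surface, if the arm or the gripper's body presses on something with over 40 N, if the wrist force passes 120 N, or if a joint passes its speed limit or range.

### The arm

A 6-joint arm with a two-finger parallel gripper is mounted at the origin on the work surface. World frame = base frame: x ahead of the robot, y to its left, z up, the work surface at z = 0. Lengths are in m, angles in rad, forces in N, time in s.
With the tool pointing down it reaches from about 0.225 to 0.875 m from the base axis. Payload 3.4 kg.
Tool frame: the origin (TCP) lies at the very end of the fingers, on their centre line; the grasp point (between the pads) lies 19 mm behind it; z points along the fingers, y is the direction in which the jaws open and shut (so a half turn about z gives the same grasp; the last joint's range is limited). The gripper opens to 85 mm and grips with 20 to 120 N. Pads are 22 mm wide; open, the fingers measure 114 mm over their backs; the gripper's body (76 mm by 85 mm) begins 54 mm behind the grasp point. The pads swing forward as they close: fully open they stand 13 mm farther back than shut.
Start: joints at [0.996, 0.276, 1.505, -0, 1.361, -0.121], TCP at [0.252, 0.517, 0.231] pointing down, gripper open.
Joint ranges: [-2.89, 2.89], [-0.75, 2.08], [0.22, 2.7], [-1.18, 4.32], [0.11, 2.71], [-2.7, 2.7]. Speed limits (rad/s): [2.57, 2.57, 3.14, 3.14, 3.14, 3.14].

### API

Orientations are given as a unit quaternion [w, x, y, z].
In Python, from rig import telemetry, cams, sign_off, spotter gives the robot as it stands.
- The arm moves only by the tool servo_tool, never from a script. Its argument "steps" is a list of rows, each a list of 6 numbers: the shift along the tool's x, y, z in mm, then the turn, a rotation vector about the tool's x, y, z in degrees. In form: [[x, y, z, ax, ay, az], ...]. A call has 1 to 8 rows; each row is the pose to reach, as a shift and turn from the pose commanded when the call began, along the tool's axes at that moment; what a row does not reach only later rows make up. A row lasts 1/10 s, in which the tool goes at most 50 mm and 8.59 degrees, less where a joint would pass 70% of its speed; a pose out of reach is approached as far as the arm can. A call with a gripper value outside its range is refused whole. "hand" is the closure in counts, from 0 (fully open) to 255 (shut), set as the call begins (left out, the last holds). The fingers move at their own pace and stop on an object; "grip_force" is the grip in N (left out, the last holds). Time passes only in rows, so rows that repeat a pose let the fingers close. It gives the time, the measured TCP pose, the force and the opening at its end, in the units of the state.
- telemetry.get_state(): the state, without advancing time (a new reading comes with each control period).
- cams.get_image(name): name is "scene" or "top" or "wrist"; returns (picture, depth): 480x640x3 uint8, red, green, blue; 480x640 float32, m along the optical axis (not along the pixel's ray), 0 where there is no reading.
- cams.camera_model(name): a dict with "camera_matrix" (3x3 intrinsics, pixels), "origin" and "rotation" of the camera in the world; the wrist camera has in their place "tool_from_camera" (4x4, takes a point from camera to tool coordinates, whose origin is the TCP and whose axes are the flange's). Camera axes: x right, y up, looking along -z (the intrinsics and any distortion apply to the point x, -y, -z); pixel columns grow to the right and rows downward; lengths in m; the calibration is good to about 2 mm. A picture is of the moment at which its call begins: read the wrist's pose just before it. camera_model takes no time and is no camera call.
- sign_off(): hands the job in, once; it reports no verdict.
Trained networks look in the newest picture that a camera, given by its name, has taken for a name from the list of things; names that differ only in an ending like _2 or _b are one class to them, and where a whole thing is asked for, a point or a joint stands for the part that bears it (a point fixed in the world has none). Each returns a list of dicts, best first, with "conf" (0 to 1); they miss things now and then, are a little off and sometimes report something else, mostly with a low value. They report only what shows in the picture. A call takes as long as a camera call. They do not tell look-alikes from the thing itself.
- spotter.outline_of(query, camera): "region" (480x640 bool, what is visible of it) and "rect" ([left, top, width, height] in pixels, round what is visible of it).
The state is a dict: "clock": time; "qpos": joint angles; "qd": joint speeds; "effort": joint torques, N m; "position": TCP position; "ee_rot": TCP orientation; "contact_force": force on the tool from outside, world axes, zero at the start; "moment": the same for the moment, N m; "width": finger opening in m.
Only numpy, scipy, OpenCV 4.12 (cv2) and the standard library are available. Lean on these libraries where they do the work, as an engineer would, in place of code of your own. Each camera call takes 0.05 s, during which the arm holds its last target.

## Working session

There is one attempt and no reset: what is moved stays moved. The work goes in short steps, Python scripts to look and compute and a tool call to move; the robot and the scene stay as the last step left them, time stands still between calls to the robot, and variables do not carry over. Pictures are saved under pics/ and viewed, and the job is handed in when it is done.

Besides the shell and the picture viewer there is one more tool, called after "Emit:" as name([rows], argument=value, ...), one row to a line, values as JSON. servo_tool: Moves the arm, as the interface text tells. Its arguments: {"type":"object","properties":{"steps":{"type":"array","items":{"type":"array","items":{"type":"number"}}},"hand":{"type":"number"},"grip_force":{"type":"number"}},"required":["steps"]}

```bash
mkdir -p pics; ls
python3 - <<'E'
from rig import telemetry, cams, spotter
import cv2, numpy as np
s=telemetry.get_state(); print({k:np.round(v,4).tolist() for k,v in s.items()})
for n in ['scene','top','wrist']:
    im,d=cams.get_image(n); cv2.imwrite(f'pics/{n}0.png',im[:,:,::-1]); np.save(f'{n}0.npy',d)
    m=cams.camera_model(n); print(n,{k:np.round(v,4).tolist() if not isinstance(v,str) else v for k,v in m.items()})
E
```

```text
pics
{'clock': 0.0, 'qpos': [0.996, 0.2766, 1.5062, 0.0, 1.3607, -0.121], 'qd': [-0.0001, -0.0007, 0.0002, 0.0008, -0.0015, -0.0002], 'effort': [-0.0003, -41.6784, -24.5806, -0.0001, 0.0111, 0.0], 'position': [0.2518, 0.5163, 0.2304], 'ee_rot': [-0.0003, 0.225, 0.9744, -0.0009], 'contact_force': [-0.7795, -0.2479, -0.5903], 'moment': [0.0279, 0.006, -0.0012], 'width': 0.0854}
scene {'camera_matrix': [[566.3349, 0.0, 314.7136], [0.0, 566.3349, 238.2198], [0.0, 0.0, 1.0]], 'origin': [1.6387, -0.4295, 0.9146], 'rotation': [0.7234, 0.3791, 0.2575, 0.5164]}
top {'camera_matrix': [[435.5925, 0.0, 320.662], [0.0, 435.5925, 236.1219], [0.0, 0.0, 1.0]], 'origin': [0.4442, -0.0479, 1.3588], 'rotation': [0.7091, 0.037, -0.03, -0.7035]}
wrist {'camera_matrix': [[419.5472, 0.0, 315.0652], [0.0, 419.5472, 236.349], [0.0, 0.0, 1.0]], 'tool_from_camera': [[0.001, 0.9536, 0.3011, 0.0775], [1.0, -0.001, -0.0003, -0.0008], [0.0, 0.3011, -0.9536, -0.1429], [0.0, 0.0, 0.0, 1.0]]}
```

View pics/scene0.png

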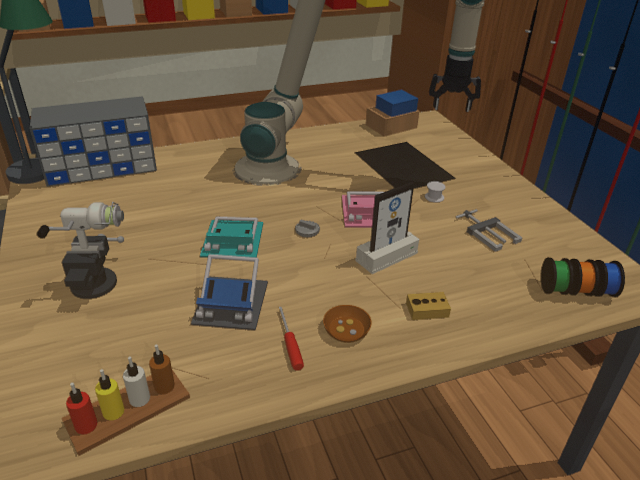

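View pics/top0.png

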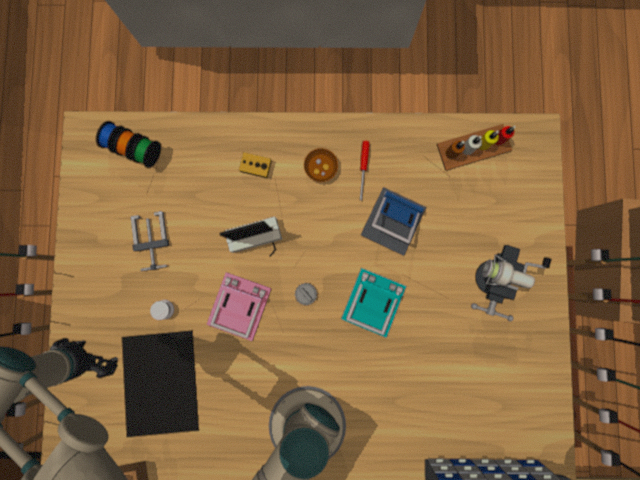

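View pics/wrist0.png

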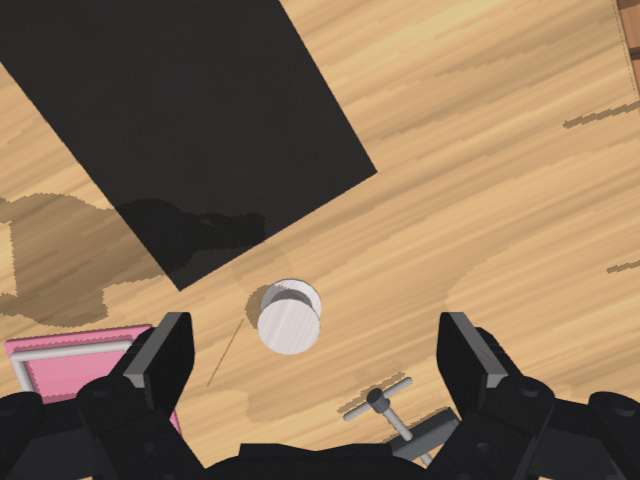

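```bash
cat > h.py <<'E'
import numpy as np, cv2
from scipy.spatial.transform import Rotation as R
from rig import telemetry, cams, spotter
def q2R(q): return R.from_quat(np.r_[q[1:],q[0]]).as_matrix()
def pose():
    s=telemetry.get_state(); return np.array(s['position']),q2R(s['ee_rot'])
def cloud(n,d,tool=None):
    m=cams.camera_model(n);K=np.array(m['camera_matrix'])
    v,u=np.mgrid[0:480,0:640]
    P=np.stack([(u-K[0,2])/K[0,0]*d,-(v-K[1,2])/K[1,1]*d,-d],-1)
    if n=='wrist':
        T=np.array(m['tool_from_camera']);p,Rt=tool
        return (P@T[:3,:3].T+T[:3,3])@Rt.T+p
    return P@q2R(m['rotation']).T+np.array(m['origin'])
def proj(n,X,tool=None):
    m=cams.camera_model(n);K=np.array(m['camera_matrix'])
    if n=='wrist':
        T=np.array(m['tool_from_camera']);p,Rt=tool
        c=((X-p)@Rt-T[:3,3])@T[:3,:3]
    else: c=(X-np.array(m['origin']))@q2R(m['rotation'])
    return np.stack([K[0,0]*c[...,0]/-c[...,2]+K[0,2],K[1,1]*-c[...,1]/-c[...,2]+K[1,2]],-1)
E
python3 - <<'E'
from h import *
for n in ['scene','top']:
    d=np.load(n+'0.npy'); C=cloud(n,d)
    im=cv2.imread(f'pics/{n}0.png')
    for q in ['stand','stand_panel','tablet','dock']:
        for r in spotter.outline_of(q,n)[:4]:
            m=r['region']&(d>0); X=C[m]; c=im[m].mean(0)[::-1]
            print(n,q,round(r['conf'],2),r['rect'],m.sum(),np.median(X,0).round(3),X[:,2].min().round(3),X[:,2].max().round(3),c.round())
            np.save(f'm_{n}_{q}_{r["rect"][0]:.0f}.npy',r['region'])
print(telemetry.get_state()['clock'])
E
ls
```

```text
scene stand 0.94 [342.3, 194.6, 37.6, 34.8] 1088 [0.381 0.175 0.017] -0.003 0.211 [139.  92.  98.]
scene stand 0.88 [198.9, 217.1, 63.5, 44.1] 2097 [ 0.402 -0.204  0.02 ] -0.004 0.1 [ 65. 111. 103.]
scene stand 0.76 [189.5, 253.4, 79.1, 79.0] 3515 [ 0.657 -0.271  0.042] -0.003 0.103 [74. 78. 86.]
scene stand_panel 0.93 [205.3, 214.7, 53.7, 37.6] 1183 [ 0.397 -0.205  0.025] -0.002 0.051 [ 71. 109. 101.]
scene stand_panel 0.88 [196.9, 253.6, 61.8, 68.8] 2151 [ 0.644 -0.271  0.055] -0.003 0.103 [ 76.  85. 100.]
scene stand_panel 0.76 [347.7, 193.4, 35.0, 30.2] 476 [0.384 0.178 0.027] -0.0 0.212 [134.  92.  98.]
scene tablet 0.73 [371.3, 182.3, 42.9, 69.8] 2044 [0.58  0.164 0.135] 0.043 0.213 [95. 91. 86.]
scene dock 0.84 [356.1, 231.2, 59.4, 41.6] 1367 [0.599 0.146 0.036] -0.004 0.054 [132. 126. 112.]
top stand 0.82 [341.2, 268.1, 67.0, 67.6] 2813 [ 0.369 -0.196  0.013] -0.005 0.055 [ 48. 132. 122.]
top stand 0.81 [362.5, 191.3, 62.4, 63.9] 2527 [ 0.618 -0.255  0.012] -0.003 0.109 [68. 76. 86.]
top stand 0.68 [211.1, 274.8, 60.2, 64.9] 2747 [0.355 0.214 0.015] -0.006 0.056 [163. 111. 12
[... 219 characters left out ...]
_panel 0.7 [343.6, 274.5, 56.3, 62.9] 1217 [ 0.38  -0.201  0.026] 0.001 0.055 [ 54. 132. 124.]
top tablet 0.93 [221.0, 223.0, 47.6, 19.8] 558 [0.571 0.171 0.167] 0.033 0.217 [34. 32. 30.]
top dock 0.93 [226.5, 215.7, 52.3, 35.7] 721 [0.555 0.15  0.048] -0.003 0.155 [138. 134. 120.]
0.55
h.py
m_scene_dock_356.npy
m_scene_stand_190.npy
m_scene_stand_199.npy
m_scene_stand_342.npy
m_scene_stand_panel_197.npy
m_scene_stand_panel_205.npy
m_scene_stand_panel_348.npy
m_scene_tablet_371.npy
m_top_dock_226.npy
m_top_stand_211.npy
m_top_stand_341.npy
m_top_stand_362.npy
m_top_stand_panel_211.npy
m_top_stand_panel_344.npy
m_top_stand_panel_373.npy
m_top_tablet_221.npy
pics
scene0.npy
top0.npy
wrist0.npy
```

Run:
```python
import cv2
for n,(x,y,w,h) in {'scene':(180,160,260,180),'top':(200,170,260,180)}.items():
    im=cv2.imread(f'pics/{n}0.png')[y:y+h,x:x+w]
    cv2.imwrite(f'pics/{n}0c.png',cv2.resize(im,None,fx=3,fy=3,interpolation=cv2.INTER_CUBIC))
```

```text
(no output)
```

View pics/scene0c.png

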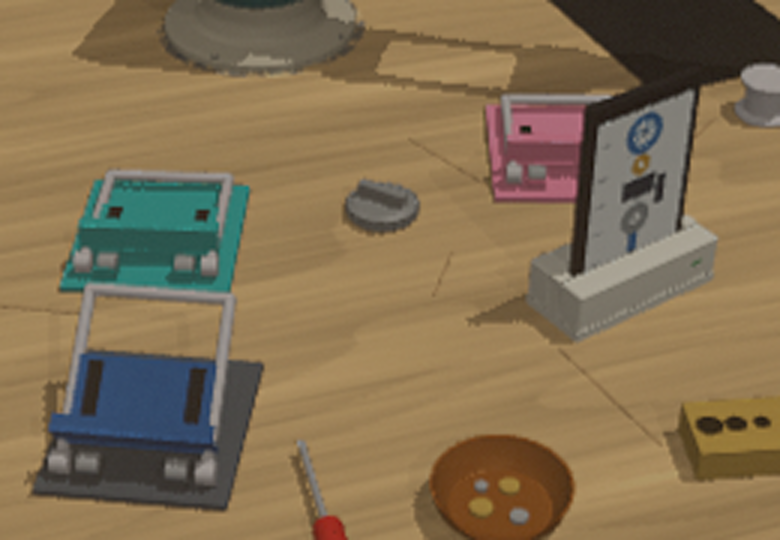

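View pics/top0c.png

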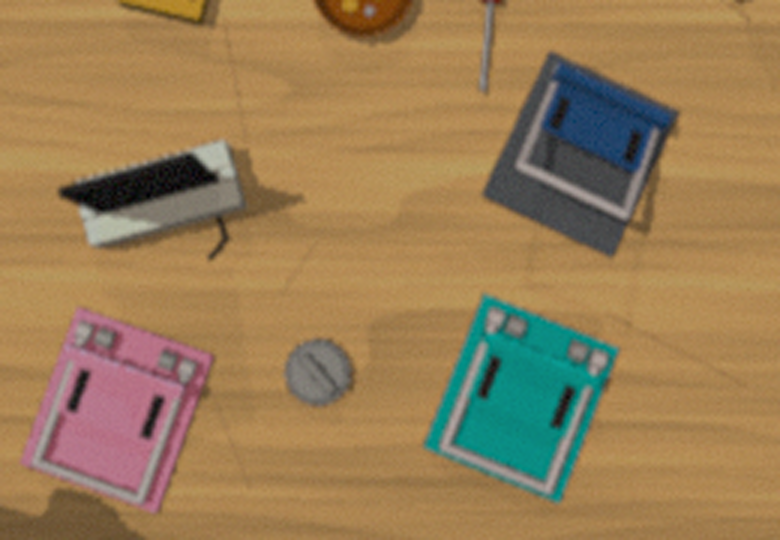

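Run:
```python
from h import *
from scipy.optimize import least_squares
allp=[]
for n,r0 in [('scene',190),('top',362)]:
    d=np.load(n+'0.npy'); C=cloud(n,d); im=cv2.imread(f'pics/{n}0.png').astype(int)
    m=np.load(f'm_{n}_stand_{r0}.npy')&(d>0)
    b,g,r=im[...,0],im[...,1],im[...,2]
    blue=m&(b-r>50)
    X=C[blue]; c=np.median(X,0)
    X=X[np.linalg.norm(X-c,axis=1)<.1]
    for _ in range(5):
        c=X.mean(0);_,s,V=np.linalg.svd(X-c); nn=V[2]*np.sign(V[2,2]); 
        e=(X-c)@nn; X=X[abs(e)<max(.003,2*e.std())] if _<4 else X
    print(n,len(X),'blue c',c.round(4),'n',nn.round(4),'rms',e.std(),'theta',np.degrees(np.arccos(nn[2])),'yaw',np.degrees(np.arctan2(nn[1],nn[0])))
    rail=m&(C[...,2]>.085); X=C[rail]; print(' rail',len(X),X.mean(0).round(4),X.min(0).round(3),X.max(0).round(3))
    pl=m&(C[...,2]<.013)&(C[...,2]>.003)
    full=m
    X=C[pl]; 
    if n=='top':
        rect=cv2.minAreaRect((X[:,:2]*1000).astype(np.float32)); print(' plate',rect,X[:,2].mean())
# tablet, dock
for n,q,r0 in [('scene','tablet',371),('top','tablet',221),('scene','dock',356),('top','dock',226)]:
    d=np.load(n+'0.npy'); C=cloud(n,d); m=np.load(f'm_{n}_{q}_{r0}.npy')&(d>0)
    m=cv2.erode(m.astype(np.uint8),np.ones((3,3)))>0
    X=C[m]
    if q=='tablet':
        c=np.median(X,0);Y=X
        for _ in range(6):
            c=Y.mean(0);_,s,V=np.linalg.svd(Y-c);nn=V[2];nn=nn*np.sign(nn[0]);e=(X-c)@nn;Y=X[abs(e)<.006]
        print(n,q,len(X),len(Y),c.round(4),nn.round(3),'yaw',np.degrees(np.arctan2(nn[1],nn[0])),Y.min(0).round(3),Y.max(0).round(3))
        T=X[X[:,2]>.203]; print(' topedge',len(T), T.mean(0).round(4) if len(T) else '')
    else:
        T=X[(X[:,2]>.042)&(X[:,2]<.055)]; print(n,q,len(T),cv2.minAreaRect((T[:,:2]*1000).astype(np.float32)),T[:,2].mean())
```

```text
Traceback (most recent call last):
ValueError: The truth value of an array with more than one element is ambiguous. Use a.any() or a.all()
```

Run:
```python
from h import *
for n,r0 in [('scene',190),('top',362)]:
    d=np.load(n+'0.npy'); C=cloud(n,d); im=cv2.imread(f'pics/{n}0.png').astype(int)
    m=np.load(f'm_{n}_stand_{r0}.npy')&(d>0)
    b,g,r=im[...,0],im[...,1],im[...,2]
    blue=m&(b-r>50)
    X=C[blue]; c=np.median(X,0)
    X=X[np.linalg.norm(X-c,axis=1)<.1]
    for k in range(6):
        c=X.mean(0);V=np.linalg.svd(X-c)[2]; nn=V[2]*np.sign(V[2,2]); 
        e=(X-c)@nn
        if k<5: X=X[abs(e)<max(.003,2*e.std())]
    print(n,len(X),'blue c',c.round(4),'n',nn.round(4),'rms',e.std(),'theta',np.degrees(np.arccos(nn[2])),'yaw',np.degrees(np.arctan2(nn[1],nn[0])))
    rail=m&(C[...,2]>.085); X=C[rail]; print(' rail',len(X),X.mean(0).round(4),X.min(0).round(3),X.max(0).round(3))
    pl=m&(C[...,2]<.013)&(C[...,2]>.003)
    X=C[pl]; 
    print(' plate',cv2.minAreaRect((X[:,:2]*1000).astype(np.float32)),X[:,2].mean())
for n,q,r0 in [('scene','tablet',371),('top','tablet',221),('scene','dock',356),('top','dock',226)]:
    d=np.load(n+'0.npy'); C=cloud(n,d); m=np.load(f'm_{n}_{q}_{r0}.npy')&(d>0)
    m=cv2.erode(m.astype(np.uint8),np.ones((3,3)))>0
    X=C[m]
    if q=='tablet':
        Y=X
        for k in range(6):
            c=Y.mean(0);nn=np.linalg.svd(Y-c)[2][2];nn=nn*np.sign(nn[0]);e=(X-c)@nn;Y=X[abs(e)<.006]
        print(n,q,len(X),len(Y),c.round(4),nn.round(3),'yaw',np.degrees(np.arctan2(nn[1],nn[0])),Y.min(0).round(3),Y.max(0).round(3))
        T=X[X[:,2]>.203]; print(' topedge',len(T), T.mean(0).round(4) if len(T) else '')
    else:
        T=X[(X[:,2]>.042)&(X[:,2]<.055)]; print(n,q,len(T),cv2.minAreaRect((T[:,:2]*1000).astype(np.float32)),T[:,2].mean())
```

```text
scene 859 blue c [ 0.6499 -0.2764  0.057 ] n [ 0.1322 -0.062   0.9893] rms 0.00456638064025346 theta 8.394608327799903 yaw -25.139089547698763
 rail 218 [ 0.5828 -0.2403  0.0959] [ 0.551 -0.304  0.085] [ 0.623 -0.189  0.103]
 plate ((624.0038452148438, -264.14862060546875), (149.89344787597656, 176.61819458007812), 64.10753631591797) 0.0074234533123068965
top 653 blue c [ 0.6532 -0.2752  0.0519] n [ 0.2838 -0.1309  0.9499] rms 0.00789580269358695 theta 18.21148216257137 yaw -24.76772805188392
 rail 185 [ 0.5767 -0.2392  0.0975] [ 0.546 -0.3    0.085] [ 0.626 -0.184  0.109]
 plate ((621.28076171875, -258.99749755859375), (149.83071899414062, 168.77781677246094), 64.89911651611328) 0.008081095744929462
scene tablet 1764 1760 [0.5801 0.165  0.1342] [ 0.962  0.273 -0.001] yaw 15.835664439400562 [0.557 0.108 0.047] [0.599 0.227 0.212]
 topedge 100 [0.5798 0.1642 0.2069]
top tablet 408 408 [0.5703 0.1693 0.1577] [ 0.961  0.276 -0.016] yaw 16.001413433076436 [0.553 0.114 0.059] [0.589 0.229 0.216]
 topedge 111 [0.5722 0.1692 0.2104]
scene dock 460 ((581.1215209960938, 167.33961486816406), (66.888427734375, 158.959228515625), 12.442179679870605) 0.047079834913812894
top dock 455 ((571.6004028320312, 172.16427612304688), (65.19535827636719, 155.68203735351562), 15.974845886230469) 0.0487930911547285
```

```bash
cat >> h.py <<'E'
def down(yaw,tilt=0):
    """tool z down, tool y along world yaw(deg); tilt(deg)>0 leans tool z toward tool +y dir"""
    a=np.radians(yaw);t=np.radians(tilt)
    X=np.array([-np.sin(a),np.cos(a),0]);Y=np.array([np.cos(a),np.sin(a),0]);Z=np.array([0,0,-1.])
    Zt=Z*np.cos(t)+Y*np.sin(t); Yt=np.cross(Zt,X)
    return np.stack([X,Yt,Zt],1)
def row(p,Rm,cur=None):
    cp,cR=cur if cur else pose()
    d=cR.T@(np.array(p)-cp)*1000
    w=R.from_matrix(cR.T@Rm).as_rotvec(degrees=True)
    return np.r_[d,w].round(1).tolist()
E
python3 - <<'E'
from h import *
print(row([.42,.15,.30],down(0)));print(row([.61,-.31,.28],down(-25)))
E
```

```text
[-311.7, -256.1, -68.7, 0.0, -0.0, 64.0]
[-684.2, -586.2, -48.7, 0.0, -0.0, 89.0]
```

Emit:
servo_tool([
  [-35, -30, -20, 0, 0, 8],
  [-70, -60, -45, 0, 0, 16],
  [-105, -90, -68, 0, 0, 24],
  [-140, -120, -68, 0, 0, 32],
  [-175, -150, -68, 0, 0, 40],
  [-210, -180, -68, 0, 0, 48],
  [-245, -205, -68, 0, 0, 56],
  [-280, -235, -68, 0, 0, 64],
], hand=110)

```text
clock: 1.35
position: [0.4014, 0.1814, 0.2997]
ee_rot: [0.0, 0.709, 0.705, 0.001]
contact_force: [0.8, -0.4, 0.1]
width: 0.0486
```

Run:
```python
from h import *
s=telemetry.get_state();print(s['position'],s['width'],s['clock'])
print(row([.61,-.31,.28],down(-25)))
```

```text
[0.40139828 0.1814414  0.29967303] 0.04860628457049543 1.35
[-490.3, 211.2, 19.6, 0.1, -0.1, 24.7]
```

Emit:
servo_tool([
  [-45, 19, 0, 0, 0, 3],
  [-90, 39, 0, 0, 0, 6],
  [-135, 58, 0, 0, 0, 9],
  [-180, 77, 0, 0, 0, 12],
  [-225, 97, 5, 0, 0, 15],
  [-270, 116, 10, 0, 0, 18],
  [-315, 136, 15, 0, 0, 21],
  [-360, 155, 20, 0, 0, 24.7],
])

```text
clock: 2.15
position: [0.5563, -0.1792, 0.2792]
ee_rot: [0.0, 0.843, 0.538, 0.0]
contact_force: [0.1, 0.9, 0.5]
width: 0.0487
```

Emit:
servo_tool([
  [-40, -35, 0, 0, 0, 0],
  [-80, -70, 0, 0, 0, 0],
  [-95, 2, 0, 0, 0, 0],
])

```text
clock: 2.45
position: [0.487, -0.2447, 0.2752]
ee_rot: [-0.01, 0.843, 0.538, -0.006]
contact_force: [2.7, 0.5, -0.5]
width: 0.0486
```

Run:
```python
from h import *
print(row([.61,-.31,.28],down(-25)))
```

```text
[-7.4, 138.9, -8.0, -1.3, -0.1, 0.1]
```

Emit:
servo_tool([
  [-3, 45, 0, 0, 0, 0],
  [-6, 90, 0, 0, 0, 0],
  [-8, 120, 0, 0, 0, 0],
  [-8, 120, 0, 0, 0, 0],
])

```text
clock: 2.85
position: [0.6108, -0.3102, 0.2772]
ee_rot: [0.0, 0.842, 0.539, 0.0]
contact_force: [-0.5, 1.0, -1.0]
width: 0.0484
```

Run:
```python
from h import *
t=pose();print(t[0],row([.61,-.31,.28],down(-25)))
im,d=cams.get_image('wrist');np.save('w1.npy',d);np.savez('w1pose.npz',p=t[0],R=t[1]);cv2.imwrite('pics/w1.png',im[:,:,::-1])
```

```text
[ 0.6108362  -0.31024044  0.2771584 ] [-0.1, -0.9, -2.8, 0.0, -0.0, 0.3]
```

View pics/w1.png

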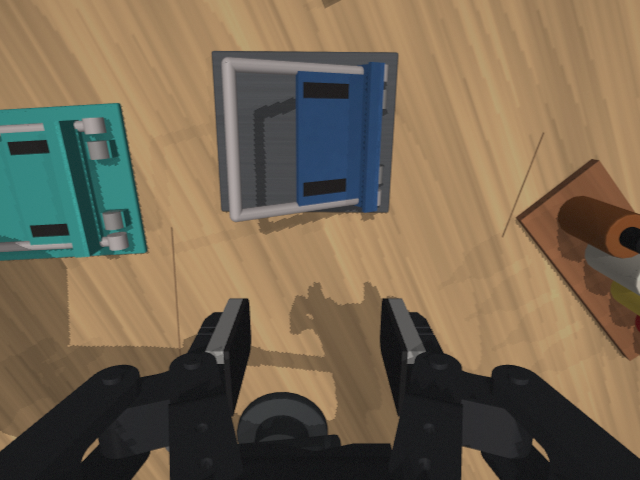

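```bash
cat > fit.py <<'E'
from h import *
from scipy.optimize import least_squares
def fit(imgf,df,posef,show=True):
    z=np.load(posef);t=(z['p'],z['R']);d=np.load(df);im=cv2.imread(imgf).astype(int);C=cloud('wrist',d,t)
    v,u=np.mgrid[0:480,0:640]
    b,g,r=im[...,0],im[...,1],im[...,2]
    box=(v<290)&(u>180)&(u<450)&(d>0)
    return t,C,im,box,b,g,r
E
python3 - <<'E'
from fit import *
t,C,im,box,b,g,r=fit('pics/w1.png','w1.npy','w1pose.npz')
bench=(C[:280,...][(C[:280,:,2]<.02)]); 
print('bench z',np.median(C[230:290,200:400,2]))
plate=box&(C[...,2]<.013)&(abs(b-r)<25)&(b<110)&(C[...,2]>-.003)
pm=cv2.morphologyEx(plate.astype(np.uint8),cv2.MORPH_OPEN,np.ones((3,3)))
n,l,st,_=cv2.connectedComponentsWithStats(pm);print(st[1:][st[1:,4]>300])
blue=box&(b-r>35)&(b-g>15)
print('blue',blue.sum(),'platez',np.median(C[plate][:,2]))
X=C[blue];Y=X
for k in range(8):
    c=np.median(Y,0) if k==0 else Y.mean(0);nn=np.linalg.svd(Y-c)[2][2];nn*=np.sign(nn[2]);e=(X-c)@nn;Y=X[abs(e)<(.008 if k<3 else .003)]
print('sheet',len(Y),c.round(4),nn.round(4),'theta',np.degrees(np.arccos(nn[2])),'yaw',np.degrees(np.arctan2(nn[1],nn[0])))
rail=box&(u:=np.mgrid[0:480,0:640][1]>0)&(C[...,2]>.085)&(C[...,2]<.12)
X=C[rail];print('rail',len(X),X.mean(0).round(4),X.max(0)[2],np.percentile(X[:,2],90))
q=X[:,:2]-X[:,:2].mean(0);dv=np.linalg.svd(q,full_matrices=False)[2][0];print('rail dir',np.degrees(np.arctan2(dv[1],dv[0])),np.ptp(q@dv))
E
```

```text
bench z 0.00033910343703497103
[[ 212   51  186  161 4476]
 [ 237   73   59  136 7361]]
blue 9927 platez 0.00829962143844093
sheet 7340 [ 0.6438 -0.2713  0.0529] [ 0.4808 -0.225   0.8475] theta 32.06093903702979 yaw -25.08368596132525
rail 2922 [ 0.5795 -0.2384  0.0975] 0.10283170339976033 0.1010807409548368
rail dir -115.54697195337788 0.12173071332665575
```

Run:
```python
from fit import *
t,C,im,box,b,g,r=fit('pics/w1.png','w1.npy','w1pose.npz')
plate=box&(C[...,2]<.0125)&(abs(b-r)<25)&(b<110)&(C[...,2]>.004)
pm=cv2.morphologyEx(plate.astype(np.uint8),cv2.MORPH_OPEN,np.ones((3,3)))
n,l,st,_=cv2.connectedComponentsWithStats(pm)
pm=np.isin(l,[i for i in range(1,n) if st[i,4]>300])
X=C[pm][:,:2]
print(cv2.minAreaRect((X*1000).astype(np.float32)))
a=np.radians(-25.3);ex=np.array([np.cos(a),np.sin(a)]);ey=np.array([-ex[1],ex[0]])
px=X@ex;py=X@ey
print('x',np.percentile(px,[0,.3,99.7,100]),'y',np.percentile(py,[0,.3,99.7,100]))
for o in [(.622,-.262)]:
  print(np.dot(o,ex),np.dot(o,ey))
cx=(np.percentile(px,.3)+np.percentile(px,99.7))/2;cy=(np.percentile(py,.3)+np.percentile(py,99.7))/2
o=cx*ex+cy*ey;print('origin',o)
h=o+.065*ex;print('hinge',h)
rail=np.array([.5795,-.2384]);print('rail rel hinge',(rail-h)@ex,(rail-h)@ey)
```

```text
((621.3224487304688, -262.578369140625), (148.51596069335938, 168.88607788085938), 64.8900146484375)
x [0.58934539 0.59002392 0.75799201 0.75853152] y [-0.04637612 -0.04426845  0.10213123  0.10264983]
0.6743071060964485 0.028946963015709745
origin [ 0.62172289 -0.26188624]
hinge [ 0.68048826 -0.2896645 ]
rail rel hinge -0.11321001039545603 0.003189212408452428
```

Run:
```python
from h import *
a=np.radians(-25.2);ex=np.array([np.cos(a),np.sin(a),0]);ey=np.array([-ex[1],ex[0],0])
h=np.array([.6805,-.290,.02]);rail=h-.1155*ex+.0015*ey;print(rail)
cur=pose();print(cur[0])
print(row(rail+[0,0,.0775-.019+.07],down(-25.2),cur)); print(row(rail+[0,0,.0775-.019],down(-25.2),cur))
for th in np.linspace(33.5,65,17)[1:]:
    f=np.radians(th-33.5);t=np.radians(th);t0=np.radians(33.5)
    print([0,round(140*(np.cos(t0)-np.cos(t))+19*np.sin(f),1),round(-140*(np.sin(t)-np.sin(t0))+19*np.cos(f)-19,1),round(-np.degrees(f),1),0,0])
```

```text
[ 0.57663114 -0.23946525  0.02      ]
[ 0.60881427 -0.30892413  0.27763664]
[49.6, -58.0, 129.3, -0.1, -0.0, 0.5]
[49.6, -57.9, 199.3, -0.1, -0.0, 0.5]
[0, np.float64(3.4), np.float64(-4.0), np.float64(-2.0), 0, 0]
[0, np.float64(6.9), np.float64(-7.9), np.float64(-3.9), 0, 0]
[0, np.float64(10.5), np.float64(-11.7), np.float64(-5.9), 0, 0]
[0, np.float64(14.3), np.float64(-15.4), np.float64(-7.9), 0, 0]
[0, np.float64(18.2), np.float64(-19.1), np.float64(-9.8), 0, 0]
[0, np.float64(22.2), np.float64(-22.7), np.float64(-11.8), 0, 0]
[0, np.float64(26.3), np.float64(-26.1), np.float64(-13.8), 0, 0]
[0, np.float64(30.5), np.float64(-29.5), np.float64(-15.8), 0, 0]
[0, np.float64(34.8), np.float64(-32.8), np.float64(-17.7), 0, 0]
[0, np.float64(39.3), np.float64(-35.9), np.float64(-19.7), 0, 0]
[0, np.float64(43.8), np.float64(-39.0), np.float64(-21.7), 0, 0]
[0, np.float64(48.4), np.float64(-41.9), np.float64(-23.6), 0, 0]
[0, np.float64(53.0), np.float64(-44.7), np.float64(-25.6), 0, 0]
[0, np.float64(57.8), np.float64(-47.4), np.float64(-27.6), 0, 0]
[0, np.float64(62.6), np.float64(-50.0), np.float64(-29.5), 0, 0]
[0, np.float64(67.5), np.float64(-52.4), np.float64(-31.5), 0, 0]
```

Emit:
servo_tool([
  [20, -22, 40, 0, 0, 0.5],
  [40, -45, 80, 0, 0, 0.5],
  [50, -58, 120, 0, 0, 0.5],
  [50, -58, 125, 0, 0, 0.5],
  [50, -58, 125, 0, 0, 0.5],
])

```text
clock: 3.4
position: [0.5756, -0.2384, 0.1546]
ee_rot: [-0.0, 0.844, 0.536, -0.0]
contact_force: [0.6, -0.4, 1.0]
width: 0.0487
```

Run:
```python
from h import *
for i in range(2):
    t=pose();im,d=cams.get_image('wrist')
    print(t[0],row([.5766,-.2395,.0785],down(-25.2),t))
cv2.imwrite('pics/w2.png',im[:,:,::-1])
C=cloud('wrist',d,t)
a=np.radians(-25.2);ex=np.array([np.cos(a),np.sin(a),0]);ey=np.array([-ex[1],ex[0],0]);h=np.array([.6805,-.290,.02])
X=C.reshape(-1,3);X=X[(d.ravel()>0)];L=np.stack([(X-h)@ex,(X-h)@ey,X[:,2]],1)
m=(L[:,0]<-.09)&(L[:,0]>-.14)&(L[:,2]>.085)&(L[:,2]<.106)&(abs(L[:,1])<.055)
L=L[m];print(len(L),L.mean(0),np.percentile(L[:,2],[50,90,99]),np.percentile(L[:,0],[1,50,99]),np.percentile(L[:,1],[1,99]))
top=L[L[:,2]>np.percentile(L[:,2],90)];print(top.mean(0))
```

```text
[ 0.57562689 -0.2384038   0.1546238 ] [-0.5, 1.4, 76.1, -0.0, 0.0, 0.0]
[ 0.57735272 -0.23966115  0.15635075] [-0.1, -1.1, 77.8, 0.2, 0.0, 0.0]
4570 [-0.11567696  0.00396102  0.09854132] [0.09976058 0.10110122 0.10195828] [-0.12252243 -0.11696891 -0.09479865] [-0.05455346  0.05465372]
[-0.11767216  0.00473904  0.1014873 ]
```

View pics/w2.png

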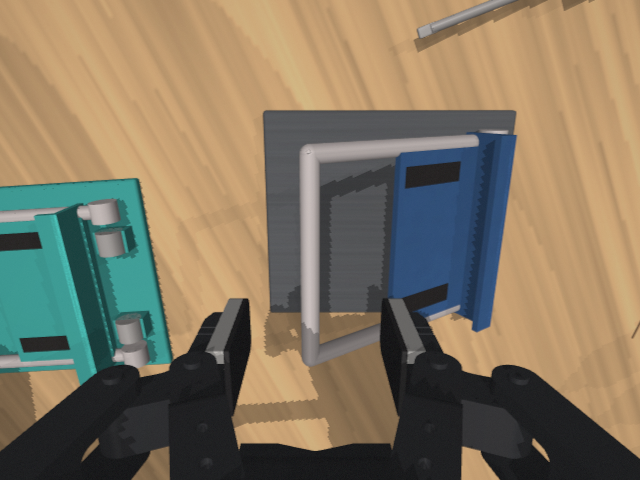

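Emit:
servo_tool([
  [1, -1, 35, 0, 0, 0],
  [1, -1.5, 65, 0, 0, 0],
  [1, -1.5, 77, 0, 0, 0],
  [1, -1.5, 77, 0, 0, 0],
  [1, -1.5, 77, 0, 0, 0],
])

```text
clock: 4.0
position: [0.5768, -0.2382, 0.0791]
ee_rot: [0.002, 0.844, 0.536, 0.001]
contact_force: [0.7, -0.5, 0.3]
width: 0.0485
```

Emit:
servo_tool([
  [0, 0, 0, 0, 0, 0],
  [0, 0, 0, 0, 0, 0],
  [0, 0, 0, 0, 0, 0],
  [0, 0, 0, 0, 0, 0],
  [0, 0, 0, 0, 0, 0],
  [0, 0, 0, 0, 0, 0],
], hand=255, grip_force=35)

```text
clock: 4.6
position: [0.5755, -0.2372, 0.0785]
ee_rot: [0.001, 0.844, 0.536, 0.0]
contact_force: [-1.4, 1.1, 5.5]
width: 0.0086
```

Emit:
servo_tool([
  [0, 3.4, -4.0, -2.0, 0, 0],
  [0, 6.9, -7.9, -3.9, 0, 0],
  [0, 10.5, -11.7, -5.9, 0, 0],
  [0, 14.3, -15.4, -7.9, 0, 0],
  [0, 18.2, -19.1, -9.8, 0, 0],
  [0, 22.2, -22.7, -11.8, 0, 0],
  [0, 26.3, -26.1, -13.8, 0, 0],
  [0, 30.5, -29.5, -15.8, 0, 0],
])

```text
clock: 5.4
position: [0.5935, -0.2455, 0.1013]
ee_rot: [0.107, 0.837, 0.532, 0.068]
contact_force: [-15.2, 4.2, 0.6]
width: 0.0083
```

Run:
```python
from h import *
s=telemetry.get_state();print(s['contact_force'],s['moment'],s['width'])
t=pose()
a=np.radians(-25.2);ex=np.array([np.cos(a),np.sin(a),0]);ey=np.array([-ex[1],ex[0],0]);h=np.array([.6805,-.290,.02])
g=t[0]-.019*t[1][:,2]-h;print(g@ex,g@ey,g[2],'theta',np.degrees(np.arctan2(g[2],-g@ex)),np.hypot(g@ex,g[2]))
t0=49.25
for th in np.linspace(t0,65.5,9)[1:]:
    f=np.radians(th-t0);A=np.radians(th);B=np.radians(t0)
    v=np.array([0,140*(np.cos(B)-np.cos(A))+0,-140*(np.sin(A)-np.sin(B))])
    # in start-vertical frame; tcp offset
    z=lambda p:np.array([0,np.sin(p),np.cos(p)])
    p0=np.radians(t0-33.5);v=v+19*(z(p0+f)-z(p0))
    # to current tool frame (rotated about x by -p0)
    c,s_=np.cos(p0),np.sin(p0)
    y=v[1]*c-v[2]*s_;zz=v[1]*s_+v[2]*c
    print([0,round(float(y),1),round(float(zz),1),round(-float(np.degrees(f)),1),0,0])
```

```text
[-15.21090213   4.24271097   0.59230758] [ 0.8011833   2.5398103  -0.08313163] 0.008289443103936228
-0.10249144023721748 0.0032192908521223628 0.09966106450599672 theta 44.19784328929655 0.14295741708763335
[0, 5.2, -2.0, -2.0, 0, 0]
[0, 10.5, -3.9, -4.1, 0, 0]
[0, 15.8, -5.7, -6.1, 0, 0]
[0, 21.2, -7.3, -8.1, 0, 0]
[0, 26.7, -8.7, -10.2, 0, 0]
[0, 32.1, -10.1, -12.2, 0, 0]
[0, 37.6, -11.2, -14.2, 0, 0]
[0, 43.2, -12.2, -16.2, 0, 0]
```

Emit:
servo_tool([
  [0, 5.2, -2.0, -2.0, 0, 0],
  [0, 10.5, -3.9, -4.1, 0, 0],
  [0, 15.8, -5.7, -6.1, 0, 0],
  [0, 21.2, -7.3, -8.1, 0, 0],
  [0, 26.7, -8.7, -10.2, 0, 0],
  [0, 32.1, -10.1, -12.2, 0, 0],
  [0, 32.1, -10.1, -12.2, 0, 0],
  [0, 32.1, -10.1, -12.2, 0, 0],
])

```text
clock: 6.2
position: [0.6221, -0.2589, 0.1241]
ee_rot: [0.2, 0.82, 0.521, 0.127]
contact_force: [-21.0, 5.8, 18.8]
width: 0.0088
```

```bash
cat > th.py <<'E'
from h import *
a=np.radians(-25.2);ex=np.array([np.cos(a),np.sin(a),0]);ey=np.array([-ex[1],ex[0],0]);h=np.array([.6805,-.290,.02])
def L(X): return np.stack([(X-h)@ex,(X-h)@ey,X[...,2]],-1)
def railgrip():
    t=pose();g=t[0]-.019*t[1][:,2]-h
    print('grip pt',g@ex,g@ey,g[2]+.02,'theta',np.degrees(np.arctan2(g[2],-g@ex)),'r',np.hypot(g@ex,g[2]),'tilt',np.degrees(np.arcsin(t[1][:,2]@ex)))
E
python3 - <<'E'
from th import *
s=telemetry.get_state();print(s['contact_force'],s['moment'],s['width'])
railgrip()
t=pose();im,d=cams.get_image('wrist');cv2.imwrite('pics/w3.png',im[:,:,::-1]);np.save('w3.npy',d);np.savez('w3pose.npz',p=t[0],R=t[1])
im,d=cams.get_image('scene');cv2.imwrite('pics/s3.png',cv2.resize(im[150:360,150:430,::-1],None,fx=2.8,fy=2.8))
E
```

```text
[-20.98275978   5.84933754  18.79765072] [ 0.58561946  2.21507739 -0.24833365] 0.008778762742263671
grip pt -0.07480723122710274 0.003313237477887396 0.14095075458193168 theta 58.26348667049036 r 0.1422153538750436 tilt 27.354070921968695
```

View pics/s3.png

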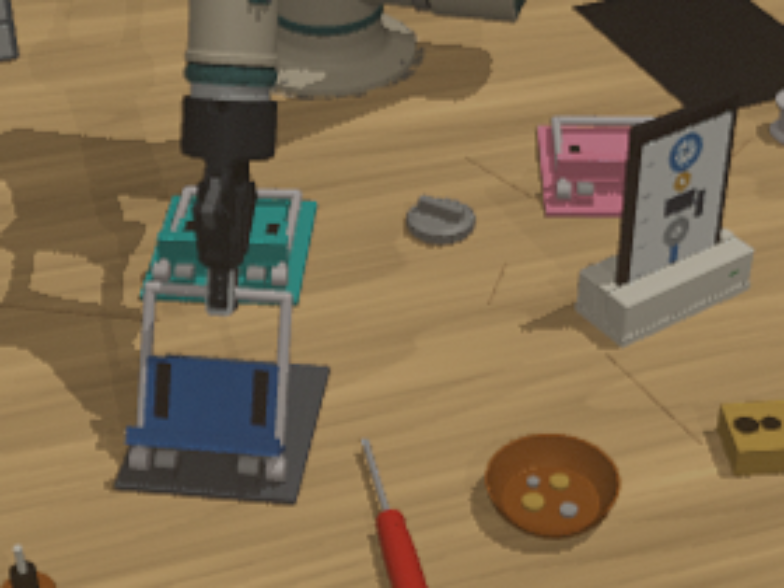

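View pics/w3.png

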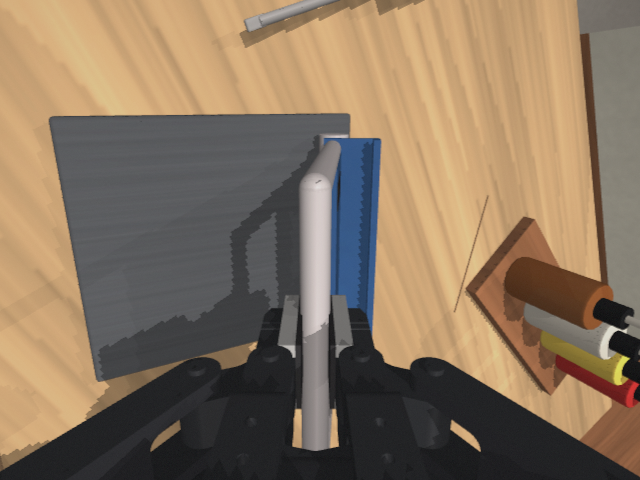

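```bash
cat >> th.py <<'E'
def railfit(C,d,lo=.085,hi=.17):
    X=C.reshape(-1,3)[d.ravel()>0];P=L(X)
    # tube/rail points in frame: use front window -> sweep theta: points within +-5.5mm of frame plane between tubes & above sheet
    m=(abs(P[:,1])<.075)&(P[:,2]>.02)&(P[:,2]<.18)&(P[:,0]>-.14)&(P[:,0]<.02)
    P=P[m];best=None
    rr=np.hypot(P[:,0],P[:,2]-.02);th=np.degrees(np.arctan2(P[:,2]-.02,-P[:,0]))
    k=(rr>.132)&(rr<.149)&(abs(P[:,1])<.056)
    return P[k],th[k],rr[k]
E
python3 - <<'E'
from th import *
z=np.load('w3pose.npz');d=np.load('w3.npy');C=cloud('wrist',d,(z['p'],z['R']))
P,th,rr=railfit(C,d)
for y0 in (-.02,-.01,0,.01,.02,.03,.04):
    k=(P[:,1]>y0)&(P[:,1]<y0+.01);print(y0,k.sum(),np.percentile(th[k],[5,50,95]) if k.sum() else '',np.median(rr[k]) if k.sum() else '')
k=(P[:,1]>.015)&(th>45);Q=P[k];print(np.percentile(Q,[2,50,98],axis=0))
E
```

```text
-0.02 639 [56.65823275 58.26976976 59.86073027] 0.14468704762041298
-0.01 649 [56.69882973 58.34034002 59.81778296] 0.14463415224589338
0 1550 [51.39507905 58.35487765 64.95530587] 0.14413493945451003
0.01 1752 [54.05265733 58.35256586 62.26431889] 0.14411816070363925
0.02 892 [56.33930134 58.22713815 59.93080224] 0.14456228626388867
0.03 941 [56.38520904 58.21546934 59.8854096 ] 0.14457617548287477
0.04 1015 [56.41812213 58.21616495 59.95000125] 0.14457820413084696
[[-0.07941018  0.01603183  0.13821358]
 [-0.07651264  0.03695877  0.14314916]
 [-0.07058447  0.05530276  0.14482988]]
```

Run:
```python
import numpy as np
t0=61.4
for th in np.linspace(t0,68.2,5)[1:]:
    f=np.radians(th-t0);A=np.radians(th);B=np.radians(t0)
    v=np.array([0,140*(np.cos(B)-np.cos(A))+0,-140*(np.sin(A)-np.sin(B))])
    z=lambda p:np.array([0,np.sin(p),np.cos(p)])
    p0=np.radians(t0-33.5);v=v+19*(z(p0+f)-z(p0))
    c,s_=np.cos(p0),np.sin(p0)
    print([0,round(float(v[1]*c-v[2]*s_),1),round(float(v[1]*s_+v[2]*c),1),round(-float(np.degrees(f)),1),0,0])
```

```text
[0, 4.7, 0.0, -1.7, 0, 0]
[0, 9.4, 0.1, -3.4, 0, 0]
[0, 14.1, 0.3, -5.1, 0, 0]
[0, 18.8, 0.6, -6.8, 0, 0]
```

Emit:
servo_tool([
  [0, 4.7, 0, -1.7, 0, 0],
  [0, 9.4, 0.1, -3.4, 0, 0],
  [0, 14.1, 0.3, -5.1, 0, 0],
  [0, 18.8, 0.6, -6.8, 0, 0],
  [0, 18.8, 0.6, -6.8, 0, 0],
  [0, 18.8, 0.6, -6.8, 0, 0],
])

```text
clock: 6.9
position: [0.6405, -0.2675, 0.1336]
ee_rot: [0.251, 0.806, 0.512, 0.159]
contact_force: [-16.3, 5.8, 13.4]
width: 0.0087
```

Run:
```python
from th import *
railgrip();t=pose();im,d=cams.get_image('wrist');C=cloud('wrist',d,t)
P,th,rr=railfit(C,d);k=P[:,1]>.02;print(np.percentile(th[k],[5,50,95]),telemetry.get_state()['contact_force'])
```

```text
grip pt -0.05654610721034783 0.003294130567005148 0.14926493536488003 theta 66.37333891855226 r 0.1410917635991937 tilt 34.56279790472144
[64.39857342 65.95615071 67.89579848] [-15.81184757   5.01815109  14.04651129]
```

Emit:
servo_tool([
  [0, -1.5, -2.5, 0, 0, 0],
  [0, -3, -5, 0, 0, 0],
  [0, -3, -5, 0, 0, 0],
])

```text
clock: 7.25
position: [0.6382, -0.2665, 0.1328]
ee_rot: [0.251, 0.806, 0.512, 0.159]
contact_force: [8.6, -4.0, -12.6]
width: 0.009
```

Run:
```python
from th import *
railgrip();t=pose();im,d=cams.get_image('wrist');C=cloud('wrist',d,t)
P,th,rr=railfit(C,d);k=P[:,1]>.02;print(np.percentile(th[k],[5,50,95]),telemetry.get_state()['contact_force'])
```

```text
grip pt -0.05909023716252044 0.0032484586127904352 0.1484895586811026 theta 65.3030758381658 r 0.14142567948568402 tilt 34.541704637939176
[63.37544562 64.95071832 66.88347741] [  7.35115643  -3.30804733 -13.0102775 ]
```

Emit:
servo_tool([
  [0, 1.0, 2, 0, 0, 0],
  [0, 1.0, 2, 0, 0, 0],
])

```text
clock: 7.5
position: [0.6384, -0.2666, 0.1328]
ee_rot: [0.25, 0.806, 0.512, 0.159]
contact_force: [-3.0, 0.4, -1.8]
width: 0.0082
```

Run:
```python
from th import *
railgrip();print(telemetry.get_state()['contact_force'])
```

```text
grip pt -0.05884651982372942 0.0032702517450316966 0.14843852958294257 theta 65.38422885134703 r 0.141277630135818 tilt 34.463351103587264
[-3.03161663  0.41647417 -1.84326502]
```

Forces nearly zero. Release to a partial opening, then wait and back out along the tool axis.

Emit:
servo_tool([
  [0, 0, 0, 0, 0, 0],
  [0, 0, 0, 0, 0, 0],
  [0, 0, 0, 0, 0, 0],
  [0, 0, 0, 0, 0, 0],
  [0, 0, -15, 0, 0, 0],
  [0, 0, -45, 0, 0, 0],
  [0, 0, -80, 0, 0, 0],
  [0, 0, -80, 0, 0, 0],
], hand=130)

```text
clock: 8.3
position: [0.5994, -0.2483, 0.2064]
ee_rot: [0.256, 0.805, 0.511, 0.162]
contact_force: [0.2, -0.9, 0.6]
width: 0.0421
```

Run:
```python
from th import *
t=pose();im,d=cams.get_image('wrist');C=cloud('wrist',d,t);cv2.imwrite('pics/w4.png',im[:,:,::-1])
P,th,rr=railfit(C,d);k=abs(P[:,1])<.05;print(k.sum(),np.percentile(th[k],[5,50,95]),telemetry.get_state()['contact_force'],np.median(rr[k]))
print(P[:,1].min(),P[:,1].max(),t[0],telemetry.get_state()['width'])
```

```text
3348 [63.52669325 65.13813633 67.11591763] [ 0.63639536 -0.99546513 -0.14365468] 0.14456707912387237
-0.055995945396189274 0.055928100319791174 [ 0.59936261 -0.2482744   0.20636007] 0.041543901675628055
```

View pics/w4.png

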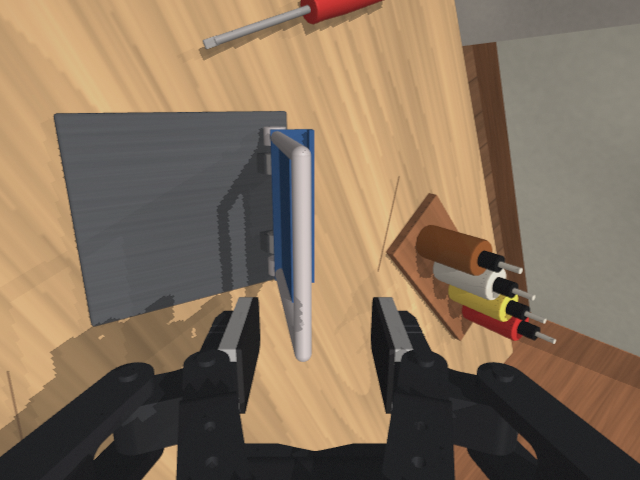

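Run:
```python
from th import *
print(row([.58,-.16,.31],down(-14)));print(row([.590,.109,.33],down(16)))
```

```text
[71.6, 15.7, -118.1, 35.0, 3.5, -10.8]
[319.3, -59.0, -195.3, 33.6, 12.7, -39.9]
```

Emit:
servo_tool([
  [10, 3, -25, 6, 0, -2],
  [25, 6, -50, 12, 1, -4],
  [45, 10, -80, 20, 2, -7],
  [71, 15, -118, 28, 3, -10],
  [115, 3, -131, 30, 5, -16],
  [160, -15, -145, 32, 7, -22],
  [200, -28, -158, 33, 9, -27],
  [240, -40, -172, 33.5, 10.5, -32],
], hand=60)

```text
clock: 9.15
position: [0.583, 0.0267, 0.3179]
ee_rot: [-0.001, 0.655, 0.756, 0.004]
contact_force: [1.3, -0.2, -0.0]
width: 0.065
```

Run:
```python
from th import *
t=pose();print(t[0],row([.590,.109,.33],down(16)))
```

```text
[0.58303687 0.02669117 0.31794909] [80.6, 18.7, -11.4, 0.3, -0.4, -7.8]
```

Emit:
servo_tool([
  [40, 9, -6, 0.3, -0.4, -4],
  [80, 19, -12, 0.3, -0.4, -7.8],
  [80, 19, -12, 0.3, -0.4, -7.8],
  [80, 19, -12, 0.3, -0.4, -7.8],
])

```text
clock: 9.55
position: [0.5905, 0.1073, 0.3307]
ee_rot: [0.001, 0.603, 0.798, -0.0]
contact_force: [-0.3, -0.6, -0.2]
width: 0.0651
```

Run:
```python
from th import *
im,d=cams.get_image('top');cv2.imwrite('pics/t5.png',im[:,:,::-1]);C=cloud('top',d)
P,th,rr=railfit(C,d);print('top theta',len(th),np.percentile(th,[5,50,95]),np.median(rr))
im,d=cams.get_image('scene');C=cloud('scene',d);P,th,rr=railfit(C,d);print('scene',len(th),np.percentile(th,[5,50,95]),np.median(rr))
t=pose();im,d=cams.get_image('wrist');C=cloud('wrist',d,t);cv2.imwrite('pics/w5.png',im[:,:,::-1]);np.save('w5.npy',d);np.savez('w5pose.npz',p=t[0],R=t[1])
print(t[0],telemetry.get_state()['clock'],telemetry.get_state()['width'])
```

```text
top theta 138 [63.3980725  65.41372781 66.927492  ] 0.14455736582620832
scene 231 [65.49618159 67.30377309 69.02256766] 0.14007618498628188
[0.59032657 0.10559533 0.33077077] 9.7 0.06561725669649789
```

View pics/w5.png

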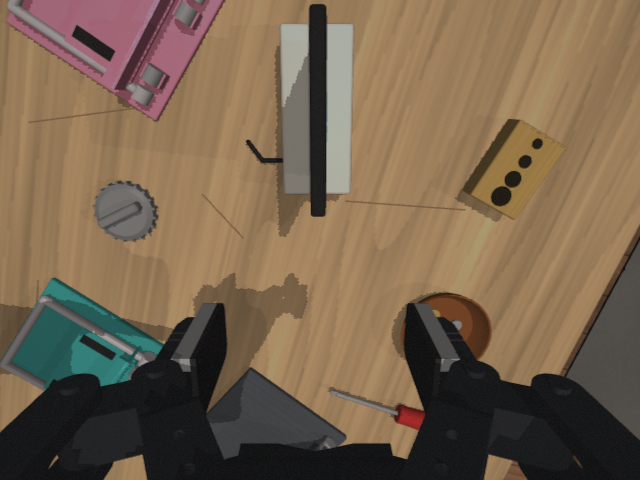

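Run:
```python
from th import *
z=np.load('w5pose.npz');d=np.load('w5.npy');t=(z['p'],z['R']);C=cloud('wrist',d,t)
v,u=np.mgrid[0:480,0:640]
k=(d>0)&(v<260)&(u>290)&(u<345)&(C[...,2]>.2)&(C[...,2]<.222)
X=C[k];print(len(X),X.mean(0),np.percentile(X[:,2],[5,50,95]))
r=cv2.minAreaRect((X[:,:2]*1000).astype(np.float32));print(r)
q=X[:,:2]-X[:,:2].mean(0);dv=np.linalg.svd(q,full_matrices=False)[2][0];ang=np.degrees(np.arctan2(dv[1],dv[0]));print(ang,ang-90,ang+90)
# dock top
k=(d>0)&(v<260)&(u>270)&(u<365)&(C[...,2]>.043)&(C[...,2]<.053);print(cv2.minAreaRect((C[k][:,:2]*1000).astype(np.float32)))
c=np.array(r[0])/1000
yaw=15.9
print('above',row([*c,.25],down(yaw),t),'grasp',row([*c,.158],down(yaw),t))
```

```text
3548 [0.57163819 0.17588337 0.20996934] [0.20837079 0.21010715 0.21138287]
((572.90234375, 171.86837768554688), (10.444780349731445, 123.56874084472656), 16.01700782775879)
-73.91761588354078 -163.91761588354078 16.082384116459224
((573.27392578125, 170.57595825195312), (69.08413696289062, 158.29673767089844), 16.008195877075195)
above [68.7, 1.1, 80.6, 0.0, 0.1, -0.2] grasp [68.9, 1.0, 172.6, 0.0, 0.1, -0.2]
```

Emit:
servo_tool([
  [35, 0.5, 20, 0, 0, 0],
  [69, 1, 50, 0, 0, 0],
  [69, 1, 80, 0, 0, 0],
  [69, 1, 120, 0, 0, 0],
  [69, 1, 155, 0, 0, 0],
  [69, 1, 172, 0, 0, 0],
  [69, 1, 172, 0, 0, 0],
  [69, 1, 172, 0, 0, 0],
])

```text
clock: 10.5
position: [0.5737, 0.1719, 0.1598]
ee_rot: [0.002, 0.604, 0.797, 0.0]
contact_force: [0.3, 1.5, 0.0]
width: 0.0653
```

Emit:
servo_tool([
  [0, 0, 0, 0, 0, 0],
  [0, 0, 0, 0, 0, 0],
  [0, 0, 0, 0, 0, 0],
  [0, 0, 0, 0, 0, 0],
  [0, 0, 0, 0, 0, 0],
  [0, 0, 0, 0, 0, 0],
  [0, 0, 0, 0, 0, 0],
], hand=255, grip_force=60)

```text
clock: 11.2
position: [0.5737, 0.1731, 0.1604]
ee_rot: [0.002, 0.603, 0.798, 0.001]
contact_force: [-0.0, 0.0, 5.8]
width: 0.0093
```

Run:
```python
from th import *
t=pose();im,d=cams.get_image('wrist');C=cloud('wrist',d,t);cv2.imwrite('pics/w6.png',im[:,:,::-1])
print(t[0],np.degrees(np.arctan2(t[1][1,1],t[1][0,1])),telemetry.get_state()['contact_force'])
```

```text
[0.57370829 0.17306668 0.16041931] 15.786471621942828 [-0.20163979 -0.73002759  4.48292016]
```

View pics/w6.png

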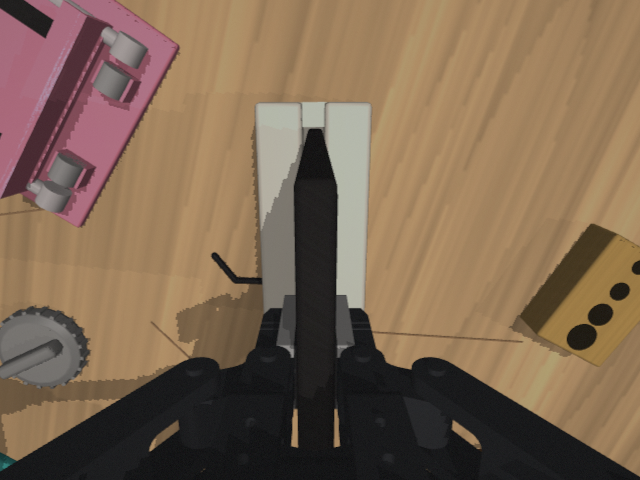

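Emit:
servo_tool([
  [0, 0, -10, 0, 0, 0],
  [0, 0, -25, 0, 0, 0],
  [0, 0, -45, 0, 0, 0],
  [0, 0, -70, 0, 0, 0],
  [0, 0, -100, 0, 0, 0],
  [0, 0, -135, 0, 0, 0],
  [0, 0, -170, 0, 0, 0],
  [0, 0, -186, 0, 0, 0],
], grip_force=80)

```text
clock: 12.05
position: [0.573, 0.1734, 0.3484]
ee_rot: [0.002, 0.603, 0.798, 0.002]
contact_force: [0.3, -0.1, -3.3]
width: 0.0091
```

```bash
cat >> th.py <<'E'
def target(th,up,n,y=0,D=.150):
    """TCP pose so that tablet origin is at ledge corner + up*u + n*nrm (m), lateral y"""
    T=np.radians(th);u=-np.cos(T)*ex+np.sin(T)*np.array([0,0,1]);nr=np.sin(T)*ex+np.cos(T)*np.array([0,0,1])
    o=h+.020*u+.005*nr+up*u+n*nr+y*ey
    return o+D*u,down(-25.2,90-th)
E
python3 - <<'E'
from th import *
s=telemetry.get_state();print(s['position'],s['contact_force'],s['moment'],s['width'])
p,Rm=target(65.2,.18,.010,.003);print(p,row(p,Rm))
from scipy.spatial.transform import Slerp
t=pose();S=Slerp([0,1],R.from_matrix([t[1],Rm]))
n=15
for i in range(1,n+1):
    f=i/n;f=f*f*(3-2*f);print(np.array(row(t[0]+(p-t[0])*f,S(f).as_matrix(),t)).round().tolist())
E
```

```text
[0.57304022 0.1733754  0.34838369] [ 0.25876283 -0.07598433 -3.30019452] [ 6.35813670e-03 -8.07426685e-02  8.68230119e-05] 0.009087015998331352
[ 0.56126201 -0.23057531  0.3440139 ] [-385.5, -121.3, 4.5, -23.4, -8.9, 40.3]
[-5.0, -2.0, 0.0, -0.0, -0.0, 0.0]
[-19.0, -6.0, 0.0, -1.0, -0.0, 2.0]
[-40.0, -13.0, 0.0, -2.0, -1.0, 4.0]
[-68.0, -21.0, 1.0, -4.0, -2.0, 7.0]
[-100.0, -31.0, 1.0, -6.0, -2.0, 10.0]
[-136.0, -43.0, 2.0, -8.0, -3.0, 14.0]
[-174.0, -55.0, 2.0, -10.0, -4.0, 18.0]
[-212.0, -67.0, 2.0, -13.0, -5.0, 22.0]
[-250.0, -79.0, 3.0, -15.0, -6.0, 26.0]
[-286.0, -90.0, 3.0, -17.0, -7.0, 30.0]
[-318.0, -100.0, 4.0, -19.0, -7.0, 33.0]
[-345.0, -109.0, 4.0, -21.0, -8.0, 36.0]
[-367.0, -115.0, 4.0, -22.0, -8.0, 38.0]
[-381.0, -120.0, 4.0, -23.0, -9.0, 40.0]
[-386.0, -121.0, 4.0, -23.0, -9.0, 40.0]
```

Emit:
servo_tool([
  [-5, -2, 0, 0, 0, 0],
  [-19, -6, 0, -1, 0, 2],
  [-40, -13, 0, -2, -1, 4],
  [-68, -21, 1, -4, -2, 7],
  [-100, -31, 1, -6, -2, 10],
  [-136, -43, 2, -8, -3, 14],
  [-174, -55, 2, -10, -4, 18],
  [-212, -67, 2, -13, -5, 22],
])

```text
clock: 12.85
position: [0.5636, -0.0521, 0.3416]
ee_rot: [0.104, 0.741, 0.66, 0.063]
contact_force: [0.8, -0.2, -3.8]
width: 0.0088
```

Run:
```python
from th import *
t=pose();p,Rm=target(65.2,.18,.010,.003);print(t[0],row(p,Rm,t))
```

```text
[ 0.56360649 -0.05211199  0.34155854] [-177.4, 17.4, 9.7, -10.6, -3.7, 18.1]
```

Emit:
servo_tool([
  [-36, 4, 2, -2, -0.7, 3.6],
  [-72, 7, 4, -4, -1.5, 7.2],
  [-105, 10, 6, -6, -2.2, 10.5],
  [-133, 13, 7, -8, -2.8, 13.6],
  [-155, 15, 8.5, -9.3, -3.3, 16],
  [-170, 17, 9.5, -10.3, -3.6, 17.5],
  [-177, 17.4, 9.7, -10.6, -3.7, 18.1],
  [-177, 17.4, 9.7, -10.6, -3.7, 18.1],
])

```text
clock: 13.65
position: [0.5633, -0.2278, 0.3448]
ee_rot: [0.18, 0.824, 0.525, 0.116]
contact_force: [-0.3, 1.0, -3.3]
width: 0.0093
```

Run:
```python
from th import *
t=pose();im,d=cams.get_image('wrist');C=cloud('wrist',d,t);cv2.imwrite('pics/w7.png',im[:,:,::-1]);np.save('w7.npy',d);np.savez('w7pose.npz',p=t[0],R=t[1])
p,Rm=target(65.2,.18,.010,.003);print(t[0],row(p,Rm,t))
P,th,rr=railfit(C,d);print(len(th),np.percentile(th,[5,50,95]),np.median(rr),np.percentile(P[:,1],[1,99]))
im,d=cams.get_image('scene');cv2.imwrite('pics/s7.png',cv2.resize(im[100:340,130:430,::-1],None,fx=2.5,fy=2.5))
C=cloud('scene',d);P,th,rr=railfit(C,d);print('scene',len(th),np.percentile(th,[5,50,95]),np.median(rr))
```

```text
[ 0.56330788 -0.22780558  0.34482944] [-3.4, -1.0, 0.4, -0.1, -0.2, 0.1]
505 [63.61228589 64.42029209 66.75550996] 0.1441272332514553 [-0.05153019  0.05539208]
scene 233 [65.37604894 67.35729459 68.8669167 ] 0.14004980141696666
```

View pics/w7.png

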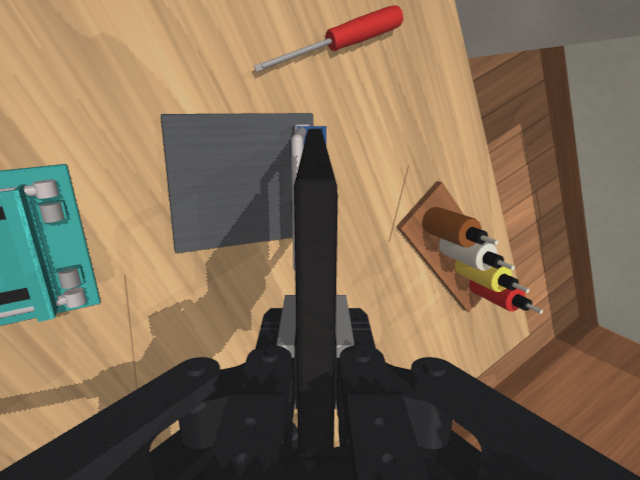

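View pics/s7.png

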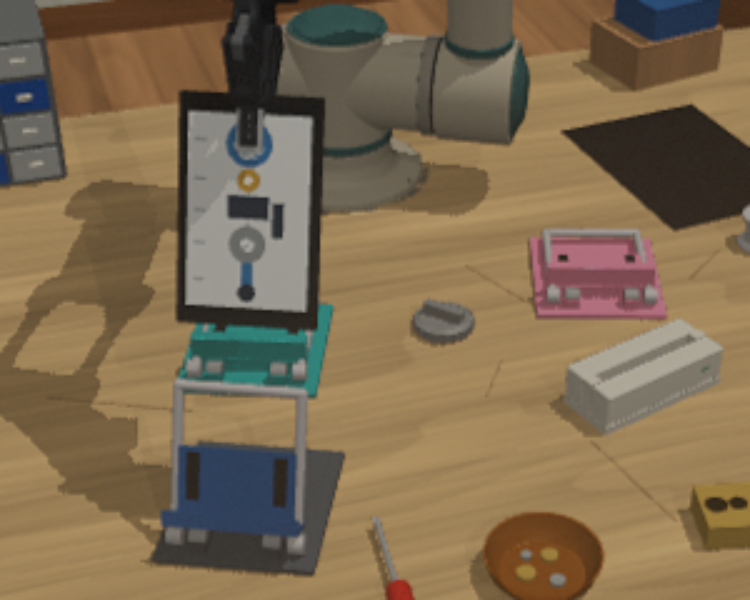

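```bash
python3 - <<'E'
from th import *
z=np.load('w7pose.npz');d=np.load('w7.npy');t=(z['p'],z['R']);C=cloud('wrist',d,t)
im=cv2.imread('pics/w7.png').astype(int);b,g,r=im[...,0],im[...,1],im[...,2]
T=np.radians(65.2)
def F(X):
    P=L(X)-[0,0,.02];return np.stack([-np.cos(T)*P[...,0]+np.sin(T)*P[...,2],P[...,1],np.sin(T)*P[...,0]+np.cos(T)*P[...,2]],-1)*1000
k=(d>0)&(b-r>30)&(b-g>10)
X=F(C[k]);v,u=np.nonzero(k);kk=(u>285)&(u<345)&(v<320)
print(kk.sum());X=X[kk];v=v[kk];u=u[kk]
print(np.percentile(X,[1,10,50,90,99],axis=0).round(1))
for a in (127,129,131,133,135):
    for c in range(298,330,4):
        print(F(C[a,c]).round(0).astype(int).tolist(),end=' ')
    print()
# tablet pose visible edge
kt=(d>0)&(d<.42);v,u=np.nonzero(kt);q=(u>296)&(u<336)&(v>125)&(v<285);
X=F(C[v[q],u[q]]);print('tablet side',len(X),np.percentile(X,[2,50,98],axis=0).round(1))
# tool-frame view
Y=(C[v[q],u[q]]-t[0])@t[1]*1000;print('tool frame',np.percentile(Y,[2,50,98],axis=0).round(1))
E
python3 - <<'E'
import cv2
im=cv2.imread('pics/w7.png')[100:330,240:400];cv2.imwrite('pics/w7c.png',cv2.resize(im,None,fx=2.6,fy=2.6,interpolation=cv2.INTER_CUBIC))
E
```

```text
138
[[  7.   46.9  -5. ]
 [ 19.4  51.4   4. ]
 [ 21.4  58.8  15.2]
 [140.7  60.9  25.9]
 [293.2  66.9  26.1]]
[22, 60, -3] [26, 60, 1] [20, 60, 5] [20, 60, 10] [21, 60, 14] [21, 60, 19] [20, 60, 23] [30, 60, 27] 
[47, 59, -2] [63, 60, 2] [20, 58, 5] [212, 68, 12] [213, 68, 15] [212, 68, 17] [21, 58, 23] [32, 58, 27] 
[98, 60, 0] [89, 59, 3] [28, 56, 6] [233, 67, 12] [232, 67, 15] [233, 67, 17] [213, 66, 20] [31, 56, 27] 
[130, 60, 1] [113, 59, 4] [24, 54, 5] [250, 67, 13] [251, 67, 15] [250, 67, 17] [245, 67, 19] [30, 54, 27] 
[142, 59, 1] [129, 58, 4] [35, 52, 6] [266, 67, 13] [267, 67, 15] [266, 67, 17] [262, 67, 19] [29, 52, 27] 
tablet side 5686 [[143.9  41.4   2.3]
 [400.3  57.9  15.5]
 [401.8  67.2  20.1]]
tool frame [[ 35.1 -13.3 -51.2]
 [ 51.6  -0.4 -49.7]
 [ 60.6   4.2 206.7]]
```

View pics/w7c.png

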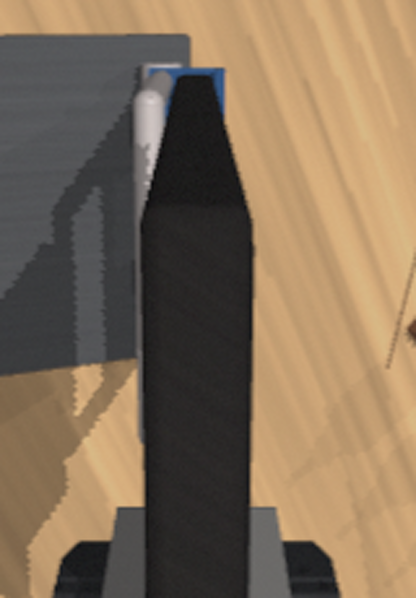

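Run:
```python
from th import *
t=pose();p,Rm=target(65.2,.015,.0092,-.0005);print(t[0],row(p,Rm,t))
```

```text
[ 0.56414033 -0.22657095  0.34545075] [-9.1, -2.2, 165.9, -0.0, -0.3, 0.2]
```

Emit:
servo_tool([
  [-3, -1, 10, 0, -0.2, 0.1],
  [-7, -2, 30, 0, -0.2, 0.1],
  [-7, -2, 60, 0, -0.2, 0.1],
  [-7, -2, 90, 0, -0.2, 0.1],
  [-7, -2, 115, 0, -0.2, 0.1],
  [-7, -2, 135, 0, -0.2, 0.1],
  [-7, -2, 145, 0, -0.2, 0.1],
  [-7, -2, 145, 0, -0.2, 0.1],
])

```text
clock: 14.55
position: [0.6149, -0.2573, 0.211]
ee_rot: [0.18, 0.824, 0.525, 0.114]
contact_force: [-1.1, 0.1, -4.6]
width: 0.0095
```

```bash
cat > look.py <<'E'
from th import *
import sys
n=sys.argv[1]
t=pose();im,d=cams.get_image('wrist');C=cloud('wrist',d,t)
cv2.imwrite(f'pics/{n}.png',cv2.resize(im[60:330,240:400,::-1],None,fx=2.2,fy=2.2,interpolation=cv2.INTER_CUBIC))
T=np.radians(65.2)
def F(X):
    P=L(X)-[0,0,.02];return np.stack([-np.cos(T)*P[...,0]+np.sin(T)*P[...,2],P[...,1],np.sin(T)*P[...,0]+np.cos(T)*P[...,2]],-1)*1000
p,Rm=target(65.2,0,.005,0);print('to final',row(p,Rm,t),telemetry.get_state()['contact_force'].round(1))
X=F(C);ok=(d>0)
# tablet side face: y in 55..75
for lo,hi in [(20,32),(32,45),(45,60),(60,80),(80,100),(100,130),(130,150),(150,180)]:
    k=ok&(X[...,0]>lo)&(X[...,0]<hi)&(X[...,1]>40)&(X[...,1]<75)&(X[...,2]>-8)&(X[...,2]<32)
    q=X[k]
    if len(q)<5: continue
    s=q[q[:,1]>q[:,1].max()-3]
    hist=np.histogram(q[:,2],bins=np.arange(-8,33,4))[0]
    print(lo,hi,len(q),'ymax',q[:,1].max().round(1),'edge n',np.percentile(s[:,2],[2,50,98]).round(1),hist)
im,d=cams.get_image('scene');cv2.imwrite(f'pics/s_{n}.png',cv2.resize(im[120:340,150:350,::-1],None,fx=2.7,fy=2.7))
E
python3 look.py w8
```

```text
to final [-1.7, -3.5, 34.1, -0.2, -0.1, 0.2] [ 0.4  0.1 -3.6]
20 32 314 ymax 61.1 edge n [-4.  18.6 27.3] [  3  11  13  21   4   4  15 108 135   0]
32 45 21 ymax 60.0 edge n [-2.1  2.6  4.9] [0 4 7 8 0 0 0 0 2 0]
45 60 24 ymax 62.2 edge n [-0.8  2.  17.2] [0 4 9 8 1 0 2 0 0 0]
60 80 61 ymax 62.7 edge n [-0.8 10.8 16.5] [ 0  5 16 13 11 14  2  0  0  0]
80 100 87 ymax 62.6 edge n [-1.  10.1 16.9] [ 0  8 24 27 12 13  3  0  0  0]
100 130 154 ymax 62.5 edge n [-1.1 10.4 17. ] [ 0 15 43 30 27 29 10  0  0  0]
130 150 832 ymax 62.5 edge n [-1.3 10.9 17.2] [ 26 321 350  77  25  24   9   0   0   0]
150 180 136 ymax 62.4 edge n [ 8.4 12.9 17.3] [ 0  0  0  0 53 62 21  0  0  0]
```

View pics/w8.png

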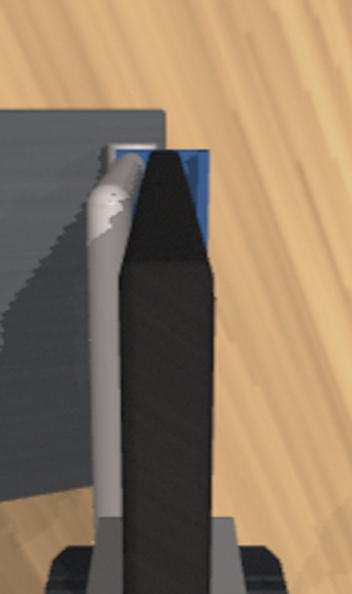

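View pics/s_w8.png

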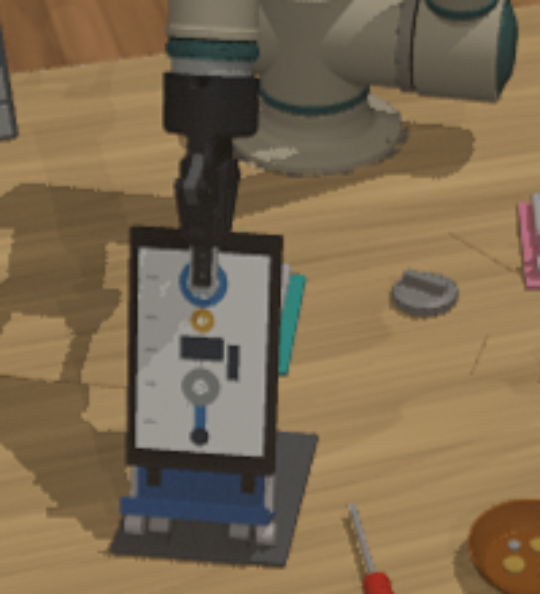

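Emit:
servo_tool([
  [0, 0, 8, 0, 0, 0],
  [0, 0, 16, 0, 0, 0],
  [0, 0, 23, 0, 0, 0],
  [0, 0, 28, 0, 0, 0],
  [0, 0, 28, 0, 0, 0],
])

```text
clock: 15.15
position: [0.6256, -0.2631, 0.1868]
ee_rot: [0.181, 0.824, 0.524, 0.115]
contact_force: [0.0, 0.5, -4.2]
width: 0.0089
```

```bash
python3 look.py w9
```

```text
to final [-0.9, -4.5, 7.0, -0.0, -0.0, 0.1] [-0.1 -0.1 -3.6]
20 32 345 ymax 61.4 edge n [-3.5 18.7 27.3] [  3  14  15  47   4   0  10  83 169   0]
32 45 50 ymax 61.7 edge n [-1.9 10.6 24.9] [ 0  4  8 21  5  6  3  1  2  0]
45 60 57 ymax 61.7 edge n [-1.3 11.4 17.7] [ 0  4 13 13  7 14  6  0  0  0]
60 80 95 ymax 61.7 edge n [-1.5 10.  18. ] [ 0  6 21 35 10 14  9  0  0  0]
80 100 167 ymax 61.7 edge n [-2.3 10.3 18.1] [ 0 10 56 57 12 20 12  0  0  0]
100 130 221 ymax 61.6 edge n [-1.8 10.4 18. ] [ 0 22 57 46 30 42 24  0  0  0]
130 150 1193 ymax 61.6 edge n [-2.1  9.9 18.2] [ 29 418 499 155  27  40  25   0   0   0]
150 180 214 ymax 61.6 edge n [ 9.6 14.  18.4] [ 0  0  0  0 62 91 61  0  0  0]
```

View pics/s_w9.png

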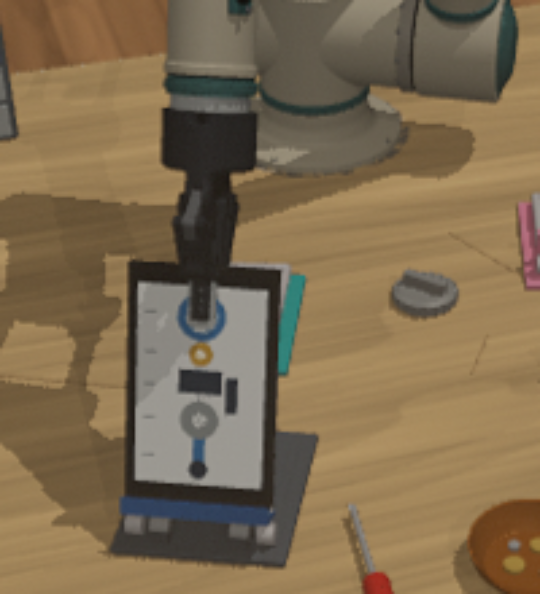

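Emit:
servo_tool([
  [0, -1, 1.5, 0, 0, 0],
  [0, -2, 3, 0, 0, 0],
  [0, -2, 4.5, 0, 0, 0],
  [0, -2, 6, 0, 0, 0],
  [0, -2, 6, 0, 0, 0],
])

```text
clock: 15.75
position: [0.6265, -0.2635, 0.1816]
ee_rot: [0.182, 0.824, 0.524, 0.115]
contact_force: [-0.9, 0.6, -3.4]
width: 0.0091
```

```bash
python3 look.py w10|head -3
```

```text
to final [-1.0, -3.2, 1.9, 0.1, -0.0, 0.1] [-0.6  0.2 -4.1]
20 32 393 ymax 61.7 edge n [-4.2 18.3 27.3] [  6  13  17  37   2   0  27 119 172   0]
32 45 47 ymax 61.8 edge n [-2.1 10.3 16.2] [ 0  5 10  7 10 12  2  0  1  0]
```

Emit:
servo_tool([
  [0, -0.5, 0.8, 0, 0, 0],
  [0, -1, 1.6, 0, 0, 0],
  [0, -1, 1.6, 0, 0, 0],
])

```text
clock: 16.15
position: [0.6263, -0.2634, 0.1798]
ee_rot: [0.182, 0.824, 0.524, 0.115]
contact_force: [-0.1, 0.1, -3.6]
width: 0.0091
```

Emit:
servo_tool([
  [0, 0, 0.7, 0, 0, 0],
  [0, 0, 1.2, 0, 0, 0],
  [0, 0, 1.2, 0, 0, 0],
])

```text
clock: 16.45
position: [0.6268, -0.2634, 0.1798]
ee_rot: [0.182, 0.824, 0.524, 0.116]
contact_force: [-3.7, 3.4, 2.7]
width: 0.009
```

```bash
python3 look.py w11
```

```text
to final [-1.2, -2.6, 0.2, 0.1, -0.0, 0.1] [-5.2  3.4  4. ]
20 32 387 ymax 61.9 edge n [-4.5 11.7 26.8] [  5  16  16  26   6   4  30 122 162   0]
32 45 43 ymax 61.8 edge n [-1.8  8.9 19.6] [ 0  5  8 12  6  7  2  2  1  0]
45 60 54 ymax 61.8 edge n [-1.7  8.8 15.4] [ 0  5 15  9 13 11  1  0  0  0]
60 80 77 ymax 61.8 edge n [-2.   8.3 16.1] [ 0  8 20 19 14 14  2  0  0  0]
80 100 118 ymax 61.8 edge n [-2.   8.9 16.4] [ 0 12 32 26 23 21  4  0  0  0]
100 130 224 ymax 61.8 edge n [-1.9  8.3 16.1] [ 0 26 62 45 43 42  6  0  0  0]
130 150 1194 ymax 61.8 edge n [-2.   8.7 16.2] [ 30 458 504 102  45  48   7   0   0   0]
150 180 245 ymax 61.9 edge n [ 7.4 12.1 16.5] [  0   0   0  17 105 105  18   0   0   0]
```

View pics/w11.png

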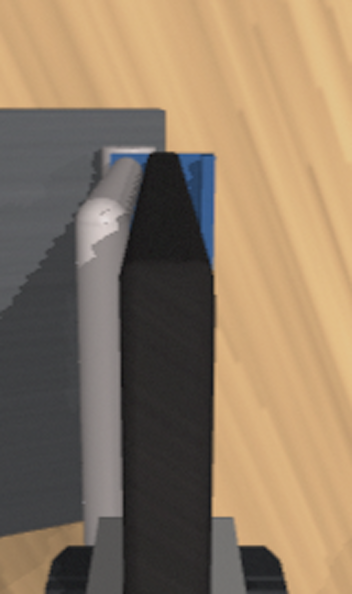

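Emit:
servo_tool([
  [0, -0.7, 0, 0, 0, 0],
  [0, -1.4, 0, 0, 0, 0],
  [0, -1.4, 0, 0, 0, 0],
])

```text
clock: 16.85
position: [0.6263, -0.2631, 0.1796]
ee_rot: [0.183, 0.824, 0.524, 0.116]
contact_force: [-3.5, 4.4, 5.5]
width: 0.0089
```

```bash
python3 look.py w12
```

```text
to final [-1.2, -2.0, 0.2, 0.2, -0.0, 0.1] [-3.9  3.5  5.6]
20 32 416 ymax 61.8 edge n [-4.1 14.7 27.2] [  5  16  18  27   5   5  33 132 175   0]
32 45 32 ymax 61.8 edge n [-1.7  8.3 16.2] [0 3 8 6 6 7 1 0 1 0]
45 60 58 ymax 61.8 edge n [-2.1  8.9 15.6] [ 0  7 15 11 13 11  1  0  0  0]
60 80 77 ymax 61.8 edge n [-2.   8.  15.9] [ 0  9 20 18 15 14  1  0  0  0]
80 100 105 ymax 61.8 edge n [-2.1  8.7 15.9] [ 0 14 26 19 23 21  2  0  0  0]
100 130 223 ymax 61.8 edge n [-2.1  7.9 15.8] [ 0 29 57 48 43 43  3  0  0  0]
130 150 1148 ymax 61.8 edge n [-2.1  8.3 15.8] [ 35 459 486  74  46  46   2   0   0   0]
150 180 242 ymax 61.8 edge n [ 7.  11.5 15.9] [  0   0   0  28 108 101   5   0   0   0]
```

Emit:
servo_tool([
  [0, -0.6, -0.3, 0, 0, 0],
  [0, -1.2, -0.4, 0, 0, 0],
  [0, -1.2, -0.4, 0, 0, 0],
  [0, -1.2, -0.4, 0, 0, 0],
])

```text
clock: 17.35
position: [0.6257, -0.263, 0.1793]
ee_rot: [0.183, 0.824, 0.524, 0.116]
contact_force: [-0.4, 3.6, 4.9]
width: 0.0093
```

```bash
python3 look.py w13
```

```text
to final [-1.1, -1.4, 0.2, 0.3, -0.0, 0.1] [-1.8  2.9  5.6]
20 32 396 ymax 61.8 edge n [-3.3 15.6 27.3] [  2  13  13  23   6   6  32 125 176   0]
32 45 38 ymax 61.8 edge n [-1.9  7.7 19.4] [ 0  5 11  6  6  7  0  1  2  0]
45 60 45 ymax 61.8 edge n [-2.   7.5 15.9] [ 0  6 11 12  7  8  1  0  0  0]
60 80 87 ymax 61.8 edge n [-1.8  8.5 15.5] [ 0 11 21 17 20 18  0  0  0  0]
80 100 104 ymax 61.8 edge n [-2.3  8.1 15.6] [ 0 13 27 19 24 20  1  0  0  0]
100 130 214 ymax 61.7 edge n [-2.1  7.7 15.5] [ 0 26 60 41 42 44  1  0  0  0]
130 150 1065 ymax 61.7 edge n [-2.3  7.1 15.3] [ 33 457 432  58  45  39   1   0   0   0]
150 180 246 ymax 61.7 edge n [ 6.4 10.9 15.4] [  0   0   0  43 109  94   0   0   0   0]
```

Emit:
servo_tool([
  [0, -0.6, -0.2, 0, 0, 0],
  [0, -0.6, -0.2, 0, 0, 0],
  [0, -0.6, -0.2, 0, 0, 0],
], grip_force=40)

```text
clock: 17.75
position: [0.6251, -0.2629, 0.1791]
ee_rot: [0.183, 0.824, 0.524, 0.116]
contact_force: [0.9, 1.7, 4.9]
width: 0.0092
```

```bash
python3 look.py w14
python3 - <<'E'
from th import *
s=telemetry.get_state();f=s['contact_force'];print(f@ex,f@ey,f[2],s['moment'])
E
```

```text
to final [-1.0, -0.7, 0.3, 0.3, -0.0, 0.1] [0.6 2.5 4.3]
20 32 417 ymax 61.8 edge n [-3.4 17.7 27.3] [  3  13  13  15   6   5  47 138 177   0]
32 45 40 ymax 61.8 edge n [-2.3  7.4 20. ] [ 0  7 11  6  6  8  0  0  2  0]
45 60 40 ymax 61.7 edge n [-2.   7.4 15.8] [ 0  6 10  9  7  7  1  0  0  0]
60 80 85 ymax 61.8 edge n [-1.8  8.4 15.3] [ 0 10 22 15 21 17  0  0  0  0]
80 100 97 ymax 61.7 edge n [-2.4  7.4 15.3] [ 0 14 25 19 20 19  0  0  0  0]
100 130 210 ymax 61.7 edge n [-2.3  7.2 15. ] [ 0 31 57 37 48 37  0  0  0  0]
130 150 979 ymax 61.6 edge n [-2.1  6.7 14.8] [ 34 468 355  43  44  35   0   0   0   0]
150 180 245 ymax 61.7 edge n [ 5.9 10.5 14.9] [  0   0   0  57 109  79   0   0   0   0]
-0.9081470765553701 2.5381087573265795 5.168588690907275 [ 0.06330891 -0.47146604  0.27616906]
```

Emit:
servo_tool([
  [0, 0, 0, 0, 0, 0],
  [0, 0, 0, 0, 0, 0],
  [0, 0, 0, 0, 0, 0],
  [0, 0, 0, 0, 0, 0],
  [0, 0, 0, 0, 0, 0],
  [0, 0, 0, 0, 0, 0],
], hand=150)

```text
clock: 18.45
position: [0.6239, -0.2623, 0.1779]
ee_rot: [0.182, 0.824, 0.524, 0.115]
contact_force: [-0.9, -0.2, 1.0]
width: 0.0352
```

```bash
python3 look.py w15
```

```text
to final [-0.9, 1.0, -0.3, 0.1, -0.0, 0.1] [0.5 0.  0.2]
20 32 414 ymax 61.7 edge n [-4.2 12.6 27. ] [  5  20  15  12   7   4  44 137 170   0]
32 45 38 ymax 61.7 edge n [-1.7  4.6 14.1] [ 0  6 10  7  7  4  0  2  2  0]
45 60 42 ymax 61.7 edge n [-2.4  6.8 14.9] [ 0  6 12  9  8  7  0  0  0  0]
60 80 82 ymax 61.7 edge n [-2.   7.2 14.3] [ 0 12 20 16 22 12  0  0  0  0]
80 100 92 ymax 61.7 edge n [-2.   6.  14.2] [ 0 14 27 19 19 13  0  0  0  0]
100 130 213 ymax 61.7 edge n [-2.3  6.7 14.5] [ 0 30 58 45 49 31  0  0  0  0]
130 150 1119 ymax 61.7 edge n [-2.   6.1 14.4] [ 37 466 485  62  42  27   0   0   0   0]
150 180 241 ymax 61.8 edge n [ 5.6 10.1 14.6] [  0   0   0  61 108  72   0   0   0   0]
```

View pics/w15.png

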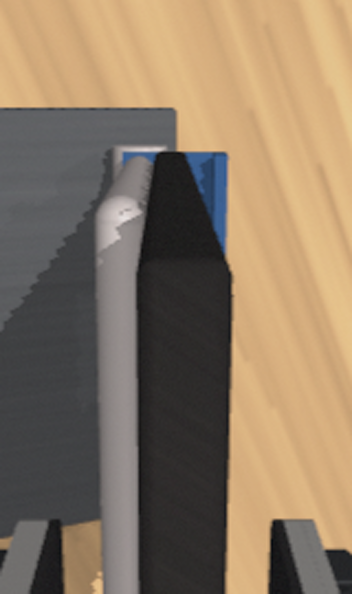

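View pics/s_w15.png

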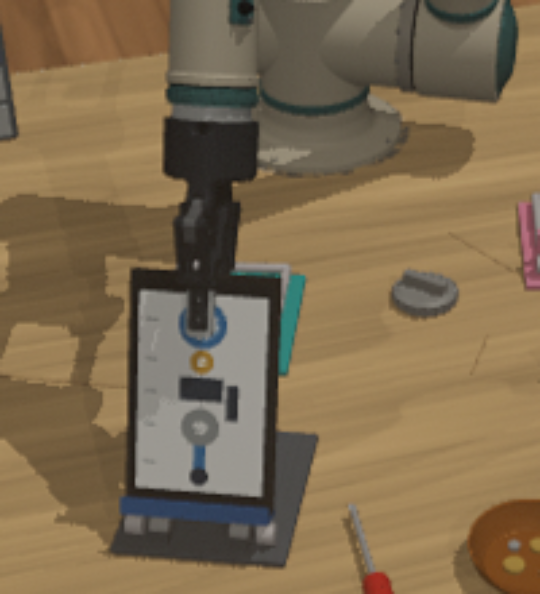

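Emit:
servo_tool([
  [0, 0, -10, 0, 0, 0],
  [0, 0, -25, 0, 0, 0],
  [0, 0, -45, 0, 0, 0],
  [0, 0, -70, 0, 0, 0],
  [0, 0, -100, 0, 0, 0],
  [0, 0, -130, 0, 0, 0],
  [0, 0, -130, 0, 0, 0],
])

```text
clock: 19.25
position: [0.5754, -0.2395, 0.3033]
ee_rot: [0.187, 0.823, 0.524, 0.118]
contact_force: [0.2, -1.4, 0.4]
width: 0.0351
```

```bash
python3 look.py w16
python3 - <<'E'
from th import *
im,d=cams.get_image('scene');C=cloud('scene',d);v,u=np.mgrid[0:480,0:640]
X=C[(d>0)&(u>200)&(u<252)&(v>222)&(v<300)]
P=L(X);k=(abs(P[:,1])<.06)&(P[:,2]>.05);P=P[k];c=P.mean(0);V=np.linalg.svd(P-c)[2][2];e=(P-c)@V;P=P[abs(e)<.006];c=P.mean(0);V=np.linalg.svd(P-c)[2][2];V*=np.sign(V[0])
print('screen plane',len(P),V,'lean deg',90-np.degrees(np.arctan2(V[2],V[0])),'yaw err',np.degrees(V[1]),telemetry.get_state()['clock'])
im,d=cams.get_image('top');cv2.imwrite('pics/t16.png',im[:,:,::-1])
E
```

```text
to final [-0.8, -4.7, 136.0, 0.7, 0.0, 0.2] [ 0.5 -0.4 -0.5]
20 32 192 ymax 61.5 edge n [-2.9 21.1 27.6] [ 0  6  5  4  0  1 19 85 72  0]
32 45 15 ymax 61.6 edge n [ 0.   8.8 14.5] [0 1 4 1 4 3 0 1 1 0]
45 60 18 ymax 61.7 edge n [-2.2  6.5 13.6] [0 3 4 4 4 3 0 0 0 0]
60 80 20 ymax 61.7 edge n [-0.7  6.7 14.3] [0 2 6 4 5 3 0 0 0 0]
80 100 23 ymax 61.7 edge n [-1.7  7.  14.9] [0 3 6 5 5 4 0 0 0 0]
100 130 45 ymax 61.6 edge n [-1.7  6.8 14.4] [ 0  6 12 10 10  7  0  0  0  0]
130 150 363 ymax 61.6 edge n [-2.1  2.5 14.5] [ 21 145 178   8   6   5   0   0   0   0]
150 180 40 ymax 61.7 edge n [ 6.2 10.6 15.1] [ 0  0  0  8 18 14  0  0  0  0]
screen plane 3825 [0.90883721 0.00365561 0.41713493] lean deg 65.34598865096348 yaw err 0.2094509651147005 19.4
```

View pics/s_w16.png

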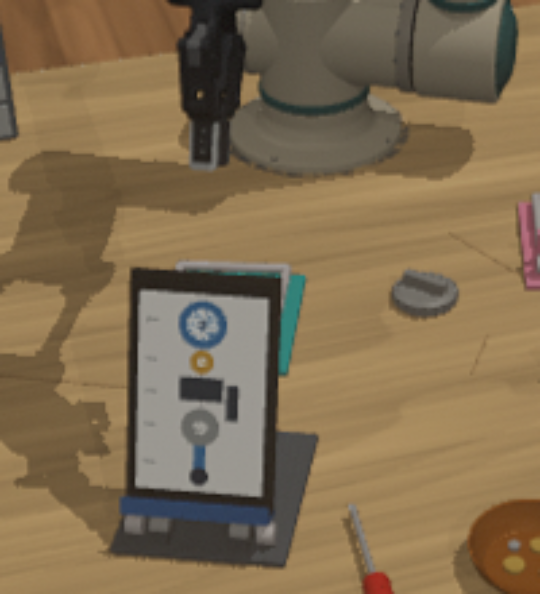

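View pics/t16.png

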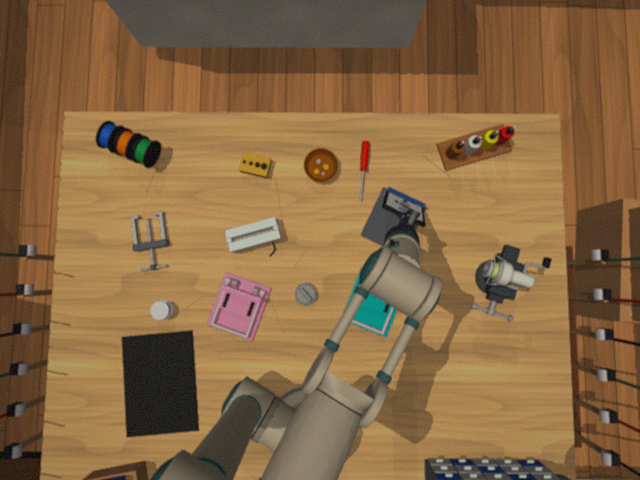

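The scene picture shows the tablet leaning on the frame (corners about (135,270) to (270,505) in the crop), screen outwards and the gripper clear. The top picture shows the loose things unmoved. Screen plane measures 65.3°. Handing in.

```bash
python3 -c "
from rig import sign_off; print(sign_off())"
```

```text
the job is handed in; nothing more can be done
None
```

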